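Make up two test kits at the testing table

ROBOT

A 7-joint arm with a two-finger parallel gripper is mounted at the origin on the work surface. World frame = base frame: x ahead of the robot, y to its left, z up, the work surface at z = 0. Lengths are in m, angles in rad, forces in N, time in s.
With the tool pointing down it reaches from about 0.425 to 0.95 m from the base axis. Payload 4.7 kg.
Tool frame: the origin (TCP) lies between the finger pads; the fingertips stand 22 mm ahead of it and the grasp point (between the pads) lies 3 mm ahead of it (env.tcp_to_tips is the distance from the TCP to the fingertips, in m); z points along the fingers, y is the line along which they close (so a half turn about z gives the same grasp; the last joint's range is limited). The gripper opens to 87 mm and grips with 3 to 60 N. Pads are 19 mm wide; open, the fingers measure 117 mm over their backs; the gripper's body (75 mm by 190 mm) begins 51 mm behind the grasp point.
Start: joints at [1.079, 0.469, -0.049, 1.532, 0.024, 1.141, -0.082], TCP at [0.301, -0.604, 0.245] pointing down, gripper open.
Joint ranges: [-2.59, 2.59], [-0.33, 1.99], [-1.39, 1.29], [0.1, 2.45], [-1.04, 4.18], [0.21, 1.99], [-2.66, 2.66]. Speed limits (rad/s): [2.57, 2.57, 3.14, 3.14, 3.14, 3.14, 3.14].

INTERFACE

Orientations are given as a unit quaternion [x, y, z, w].
In Python, from workcell import read_state, vision, ticket, env gives the robot as it stands.
- The arm moves only by the shell command python3 -m handwheel 'ROWS'. ROWS is JSON, a list of rows, each an object of numbers: "dx", "dy", "dz": the shift along the world's x, y, z in units of 40 mm (1.0 is 40 mm); "wx", "wy", "wz": the turn, a rotation vector about the world's x, y, z in units of 4 degrees (1.0 is 4 degrees); "fingers": the closure, from 0 (fully open) to 1 (shut). In form: [{"dx": .., "dy": .., "dz": .., "wx": .., "wy": .., "wz": .., "fingers": ..}, ...]. A call has exactly 5 rows; each row shifts and turns the commanded pose from where the row before left it; what a row does not reach is not made up. A row lasts 1/10 s, in which the tool goes at most 50 mm and 8.59 degrees, less where a joint would pass 70% of its speed; a pose out of reach is approached as far as the arm can. A call with a number of a shift or a turn outside -1 to 1 is refused whole. A call with a gripper value outside its range is refused whole. The fingers move at their own pace and stop on an object; the grip force is fixed at half the most. Time passes only in rows, so rows that do not move let the fingers close, or fill a call up. It gives the time, the measured TCP pose, the force, the opening and the grip force at its end, in the units of the state.
- read_state(): the state, without advancing time (a new reading comes with each control period).
- vision.capture(name): name is "side" or "top" or "wrist"; returns a dict with "image" (480x640x3 uint8, red, green, blue), "fx", "fy", "cx", "cy" (pixels), "xyz" and "orientation" of the camera in the world. Camera axes: x right, y up, looking along -z (the intrinsics and any distortion apply to the point x, -y, -z); pixel columns grow to the right and rows downward; lengths in m; the calibration is good to about 2 mm. A picture is of the moment at which its call begins. There is no depth.
- ticket.sign_off(): hands the job in; it is judged then, once.
Trained networks look in a picture, given as the dict that the camera call returned (one of the last four; its "shot" number tells which), for a name from the list of things; names that differ only in an ending like _2 or _b are one class to them, and where a whole thing is asked for, a point or a joint stands for the part that bears it (a point fixed in the world has none). Each returns a list of dicts, best first, with "conf" (0 to 1); they miss things now and then, are a little off and sometimes report something else, mostly with a low value. They report only what shows in the picture. A call takes as long as a camera call.
- vision.masks_of(picture, target): "mask" (480x640 bool, what is visible of it) and "centre" ([column, row] in pixels, amid what is visible of it).
- vision.spot_point(picture, target): "centre" ([column, row] in pixels: a listed point, or the origin of a listed thing).
The state is a dict: "time_s": time; "q": joint angles; "qvel": joint speeds; "joint_efforts": joint torques, N m; "eef_pos": TCP position; "ee_rot": TCP orientation; "contact_force": force on the tool from outside, world axes, zero at the start; "torque": the same for the moment, N m; "finger_gap": finger opening in m; "grip_force": force on a finger pad.
Only numpy, scipy, OpenCV 4.12 (cv2) and the standard library are available. Lean on these libraries where they do the work, as an engineer would, in place of code of your own. Each camera call takes 0.05 s, during which the arm holds its last target. There are 200 camera calls.

TASK

Make up the two kits. In the three-pocket tray, lay the narrow test cassette flat in the long pocket and stand the specimen pot in the larger square pocket and the short dropper bottle in the smaller one; in the two-pocket tray, lay the broad cassette flat in the long pocket and stand the tall bottle in the square one. Cassettes lie lengthways, windows up and either way round, everything rests fully on its pocket's floor, never tip over a bottle or the pot, and leave the tube rack, phone and carton where they are.

Things in the scene. Friction and masses are not known exactly. Their poses are not given: they have to be found in the camera images.
- tray_three: Fixed flat grey plastic tray, pocket floors dark; floor 3 mm, rim and 4 mm wide ridges 8 mm above the table. Origin: centre of underside; x along the long pocket. Outside 114 (x) by 112 (y) mm. Pockets, mm: long 106 by 44 centred at (0, +30); larger square 56 by 56 at (-25, -24); smaller square 46 by 46 at (+30, -29), with a 10 mm wide ledge, rim-high, between it and the ridge of the long pocket.
- tray_two: Fixed flat grey plastic tray, pocket floors dark; floor 3 mm, rim and 4 mm wide ridges 8 mm above the table. Origin: centre of underside; x along the long pocket. Outside 114 (x) by 126 (y) mm. Pockets, mm: long 106 by 66 centred at (0, +26); one square 48 by 48 at (0, -35), with a ledge 29 mm wide, rim-high, on either side of it.
- cassette_narrow: Loose white plastic test cassette with one row of window and well, 80 (x) by 24 (y) by 12 (z) mm, lying flat with the window up, about 20 g. Origin: centre of its underside; z up. x along its length.
- cassette_broad: Loose white plastic test cassette with two rows of window and well side by side, 80 (x) by 46 (y) by 12 (z) mm, lying flat with the windows up, about 35 g. Origin: centre of its underside; z up. x along its length.
- bottle_short: Loose short white dropper bottle with a thin pointed nozzle, standing, 48 mm high; round body 28 mm across up to 28 mm height, above it a shoulder and a nozzle 12 mm and less across; about 40 g. Origin: centre of its underside; z up.
- bottle_tall: Loose tall amber bottle with a flat white cap, standing, 72 mm high; round body 28 mm across up to 52 mm height, cap 23 mm across from 58 to 72 mm; about 60 g. Origin: centre of its underside; z up.
- specimen_pot: Loose squat white specimen pot with a wide flat lid, standing, 46 mm high; round, 35 mm across at the foot, 38 mm under the lid at 34 mm height, lid 40 mm across from 34 to 46 mm; about 50 g. Origin: centre of its underside; z up.
- tube_rack: Bystander, loose: white block 50 (x) by 70 (y) by 40 mm with six upright blue-capped tubes, 75 mm high in all. Origin: centre of its underside; z up.
- phone: Bystander, loose: black phone lying flat, 75 (x) by 150 (y) by 9 mm. Origin: centre of its underside; z up.
- carton: Bystander, loose: small closed white carton with a dark band, 60 (x) by 90 (y) by 45 mm. Origin: centre of its underside; z up.

How it is judged:
By the outcome, as a careful person would: the job done as asked, in the order asked, and still so for the second after the job is handed in, with the robot touching nothing.
It also fails if it takes over 125 s, if anything falls off the work surface, if the arm or the gripper's body presses on something with over 40 N, if the wrist force passes 120 N, or if a joint passes its speed limit or range.

## Working session

There is one attempt and no reset: what is moved stays moved. The work goes in short steps, Python scripts to look and compute and a shell command to move; the robot and the scene stay as the last step left them, time stands still between calls to the robot, and variables do not carry over. Pictures are saved under pics/ and viewed, at most 14 in all, crops included, and the job is handed in when it is done.

```bash
mkdir -p pics
cat > h.py <<'E'
import numpy as np, cv2
from scipy.spatial.transform import Rotation as R
from workcell import read_state, vision, ticket, env
def ray(p,uv):
    u,v=uv
    d=np.array([(u-p['cx'])/p['fx'],-(v-p['cy'])/p['fy'],-1.0])
    return np.array(p['xyz']), R.from_quat(p['orientation']).apply(d)
def atz(p,uv,z):
    o,d=ray(p,uv); return o+d*(z-o[2])/d[2]
def proj(p,X):
    c=R.from_quat(p['orientation']).inv().apply(np.array(X)-p['xyz'])
    return np.array([p['cx']+p['fx']*c[0]/-c[2], p['cy']-p['fy']*c[1]/-c[2]])
def save(p,n): cv2.imwrite('pics/'+n+'.png',p['image'][:,:,::-1])
E
python3 - <<'E'
from h import *
print({k:v for k,v in read_state().items()})
H=dict(cassette_narrow=.012,cassette_broad=.012,bottle_short=.0,bottle_tall=0,specimen_pot=0,tray_three=.005,tray_two=.005,tube_rack=0,phone=0,carton=0)
for n in ['top','side']:
    p=vision.capture(n); save(p,n+'0'); print(n,[(k,np.round(p[k],3)) for k in p if k not in('image',)])
    for t in H:
        m=vision.masks_of(p,t)[:2]; s=vision.spot_point(p,t)[:2]
        for a in s: print(t,'spot',round(a['conf'],2),np.round(a['centre']),atz(p,a['centre'],0).round(4))
        for a in m:
            print(t,'mask',round(a['conf'],2),np.round(a['centre']),a['mask'].sum(),atz(p,a['centre'],H[t]).round(4))
E
```

```text
{'time_s': 0.0, 'q': array([ 1.07910088,  0.46943288, -0.04858161,  1.53372522,  0.02411094,
        1.14099221, -0.08227298]), 'qvel': array([ 0.00035403,  0.00076594,  0.00102157, -0.00022915, -0.0005339 ,
        0.00181072, -0.00146054]), 'joint_efforts': array([-5.17612480e-04, -5.07965076e+01, -8.08048923e-02, -2.36154503e+01,
       -6.12123753e-02,  3.79013980e-02,  1.44306987e-04]), 'eef_pos': array([ 0.30109915, -0.60348338,  0.24349188]), 'ee_rot': array([ 9.73340357e-01,  2.29363416e-01, -2.69405090e-04, -9.48299387e-04]), 'contact_force': array([0.74692436, 0.38579154, 0.03230277]), 'torque': array([-0.01115005, -0.00022998, -0.033842  ]), 'grip_force': 0.0, 'finger_gap': 0.08709065216266268}
top [('fx', np.float64(582.243)), ('fy', np.float64(582.243)), ('cx', np.float64(320.155)), ('cy', np.float64(234.344)), ('xyz', array([ 0.405, -0.003,  1.11 ])), ('orientation', array([ 0.069, -0.07 , -0.698,  0.71 ])), ('shot', np.int64(1))]
cassette_narrow spot 0.79 [312. 251.] [0.5924 0.0129 0.    ]
cassette_narrow mask 0.77 [312. 253.] 563 [0.5871 0.0133 0.012 ]
cassette_broad 
[... 2149 characters left out ...]
.3268  0.    ]
tray_three mask 0.92 [283. 404.] 5499 [ 0.4935 -0.3302  0.005 ]
tray_two spot 0.9 [236. 161.] [0.4986 0.3076 0.    ]
tray_two spot 0.64 [229. 282.] [ 0.4404 -0.0693  0.    ]
tray_two mask 0.73 [238. 160.] 1614 [0.5026 0.3013 0.005 ]
tray_two mask 0.29 [230. 280.] 302 [ 0.4424 -0.0673  0.005 ]
tube_rack spot 0.59 [403. 311.] [ 0.7337 -0.2069  0.    ]
tube_rack mask 0.85 [404. 306.] 1614 [ 0.7385 -0.1981  0.    ]
phone spot 0.81 [336. 169.] [0.7266 0.2211 0.    ]
phone mask 0.94 [337. 170.] 1319 [0.7277 0.2173 0.    ]
carton spot 0.63 [390. 234.] [ 0.7762 -0.017   0.    ]
carton spot 0.51 [295. 236.] [0.5844 0.0239 0.    ]
carton mask 0.63 [397. 224.] 1681 [0.8018 0.007  0.    ]
```

View pics/top0.png

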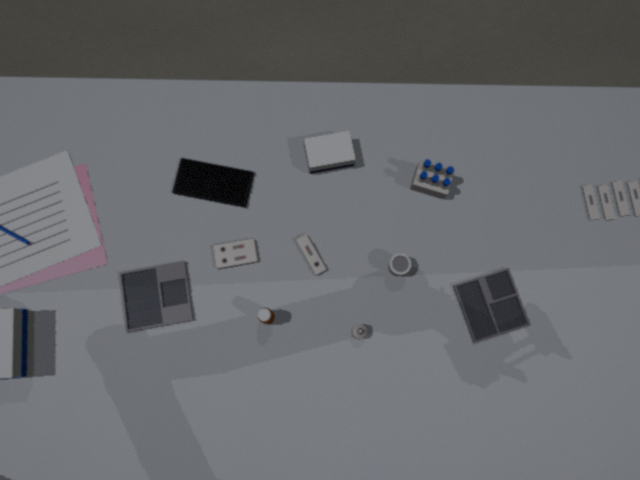

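View pics/side0.png

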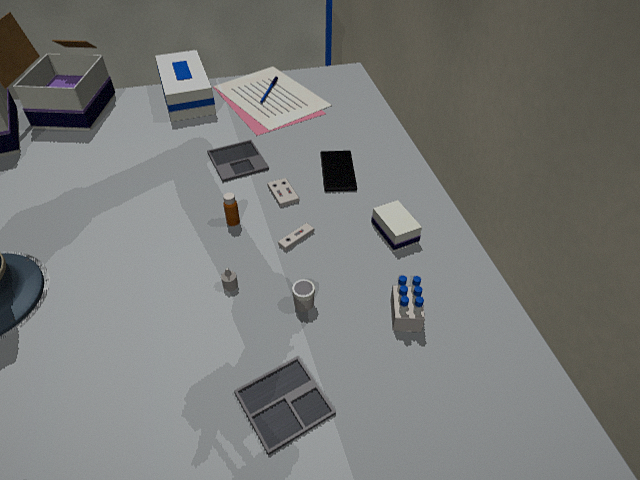

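Top view: tray_three is at (490,305) with its long pocket to the left, tray_two at (156,295) with its long pocket to the left. The narrow cassette is at (312,254), broad at (236,253), pot at (400,264), short bottle at (360,332) and tall bottle at (265,316). The side view agrees. The top-view "tray_three"/"tray_two" hits on the carton and phone are false. Next I fit poses to the silhouettes in both views.

```bash
cat >> h.py <<'E'
from scipy.optimize import minimize
def box(a,b,h): return [np.array([[x,y,z] for x in(-a/2,a/2) for y in(-b/2,b/2) for z in(0,h)])]
def cyl(*s):
    t=np.linspace(0,2*np.pi,24,endpoint=False); f=lambda r,z: np.c_[r*np.cos(t),r*np.sin(t),0*t+z]
    return [np.r_[f(r0,z0),f(r1,z1)] for r0,z0,r1,z1 in s]
M=dict(tray_three=box(.114,.112,.008),tray_two=box(.114,.126,.008),cassette_narrow=box(.08,.024,.012),cassette_broad=box(.08,.046,.012),
 bottle_short=cyl((.014,0,.014,.028),(.014,.028,.006,.032),(.006,.032,.002,.048)),
 bottle_tall=cyl((.014,0,.014,.052),(.014,.052,.0115,.058),(.0115,.058,.0115,.072)),
 specimen_pot=cyl((.0175,0,.019,.034),(.020,.034,.020,.046)))
def sil(p,name,x,y,yaw,z0=0):
    S=8; im=np.zeros((480,640),np.uint8); r=R.from_euler('z',yaw)
    for pts in M[name]:
        q=np.array([proj(p,r.apply(k)+[x,y,z0]) for k in pts])
        cv2.fillConvexPoly(im,np.round(cv2.convexHull(q.astype(np.float32))*S).astype(np.int32),1,cv2.LINE_8,3)
    return im>0
def fit(name,pm,x0,z0=0,round_=None):
    rd=name[0:3] in('bot','spe')
    sm=[(p,cv2.GaussianBlur(m.astype(np.float32),(0,0),1.5)) for p,m in pm]
    def c(v):
        s=0
        for p,m in sm:
            a=cv2.GaussianBlur(sil(p,name,x0[0]+v[0]/100,x0[1]+v[1]/100,x0[2]+(0 if rd else v[2]/4),z0).astype(np.float32),(0,0),1.5)
            s+=((a-m)**2).sum()/(m**2).sum()
        return s
    n=2 if rd else 3
    r=minimize(c,np.zeros(n),method='Nelder-Mead',options=dict(initial_simplex=np.vstack([np.zeros(n),np.eye(n)]),xatol=.02,fatol=1e-4))
    v=np.r_[r.x,0]
    return np.array([x0[0]+v[0]/100,x0[1]+v[1]/100,x0[2]+(0 if rd else v[2]/4)]),r.fun
def look(p,name,X,tol=.05):
    """mask of name whose centre lies nearest the expected place"""
    c=proj(p,[*X[:2],.01]); ms=[m for m in vision.masks_of(p,name)]
    ms=[m for m in ms if np.linalg.norm(atz(p,m['centre'],.01)[:2]-X[:2])<tol]
    return ms[0]['mask'] if ms else None
E
python3 - <<'E'
from h import *
import pickle
X0=dict(tray_three=(.494,-.327,.35),tray_two=(.504,.307,.0),cassette_narrow=(.587,.0133,-2.6+np.pi),cassette_broad=(.586,.163,1.6),bottle_short=(.438,-.072,0),bottle_tall=(.462,.098,0),specimen_pot=(.563,-.153,0))
P={n:vision.capture(n) for n in('top','side')}
out={}
for n,x in X0.items():
    pm=[(P[k],look(P[k],n,x)) for k in P]; pm=[a for a in pm if a[1] is not None]
    for sub in ([a] for a in pm): print(n,'one',*fit(n,sub,x))
    if pm: out[n],f=fit(n,pm,x); print(n,len(pm),out[n].round(4),'yawdeg',round(np.degrees(out[n][2]),1),f)
pickle.dump(out,open('est.pkl','wb'))
E
```

```text
tray_three one [ 0.49465149 -0.32831292  0.32109359] 0.001741246785968542
tray_three one [ 0.49552615 -0.32695979  0.30965483] 0.0019510852871462703
tray_three 2 [ 0.4952 -0.3277  0.3187] yawdeg 18.3 0.007668720092624426
tray_two one [0.49972621 0.30674744 0.20682458] 0.0036057657562196255
tray_two one [0.50073572 0.30592305 0.19907389] 0.002003609435632825
tray_two 2 [0.5    0.3065 0.2066] yawdeg 11.8 0.007440900430083275
cassette_narrow one [0.5844095  0.0146602  0.54187356] 0.011026953347027302
cassette_narrow one [0.58651794 0.01660809 0.55646799] 0.03434069827198982
cassette_narrow 2 [0.585  0.0151 0.5281] yawdeg 30.3 0.04752600938081741
cassette_broad one [0.58427088 0.15944277 1.77663673] 0.011626364663243294
cassette_broad one [0.58491372 0.16143437 1.72087071] 0.04098574444651604
cassette_broad 2 [0.5848 0.1602 1.742 ] yawdeg 99.8 0.05244967341423035
bottle_short one [ 0.43997475 -0.07824601  0.        ] 0.04258856922388077
bottle_short one [ 0.44148577 -0.07716942  0.        ] 0.03451109677553177
bottle_short 2 [ 0.4412 -0.0773  0.    ] yawdeg 0.0 0.10404597222805023
bottle_tall one [0.46591724 0.09421962 0.        ] 0.018936557695269585
bottle_tall one [0.46608913 0.09547231 0.        ] 0.023595454171299934
bottle_tall 2 [0.4661 0.0943 0.    ] yawdeg 0.0 0.04211843013763428
specimen_pot one [ 0.56335905 -0.15190943  0.        ] 0.003628525650128722
specimen_pot one [ 0.56490172 -0.149698    0.        ] 0.011721608228981495
specimen_pot 2 [ 0.5644 -0.1514  0.    ] yawdeg 0.0 0.021824955940246582
```

```bash
cat >> h.py <<'E'
def togo(x,y,ztcp,line=None):
    s=read_state(); r=R.from_quat(s['ee_rot']); ty=r.apply([0,1,0]); tz=r.apply([0,0,1])
    a=np.degrees(np.arctan2(ty[1],ty[0])); d=(np.array([x,y,ztcp])-s['eef_pos'])/.04
    o='d(units) %s'%d.round(2)
    if line is not None: o+=' wz %.2f (tilt %s)'%(((line-a+90)%180-90)/4, np.degrees(np.cross(tz,[0,0,-1])).round(2)/4)
    print('t%.1f'%s['time_s'],o,'tcp',s['eef_pos'].round(4),'line %.1f'%a,'gap %.4f'%s['finger_gap'],'grip %.1f'%s['grip_force'],'q7 %.2f'%s['q'][6])
E
A='print'
python3 -m handwheel '[{"dx":0.46,"dy":1,"wz":0.2},{"dx":0.46,"dy":1,"wz":0.2},{"dx":0.46,"dy":1,"wz":0.2},{"dx":0.46,"dy":1,"wz":0.2},{"dx":0.46,"dy":1,"wz":0.15}]'
python3 -m handwheel '[{"dx":0.46,"dy":1},{"dx":0.46,"dy":1},{"dx":0.46,"dy":1},{"dx":0.46,"dy":1},{"dx":0.46,"dy":1}]'
python3 -m handwheel '[{"dx":0.46,"dy":1},{"dx":0.46,"dy":1},{"dx":0.46,"dy":1},{"dx":0.46,"dy":0.9},{"dx":0.2}]'
python3 - <<'E'
from h import *
togo(.585,.0151,.0285,120.3)
p=vision.capture('wrist'); save(p,'w1'); print(p['xyz'],p['orientation'])
X=(.585,.0151,.5281)
m=look(p,'cassette_narrow',X); 
if m is not None: print(fit('cassette_narrow',[(p,m)],X))
togo(.585,.0151,.0285,120.3)
E
```

```text
t2.9 d(units) [ 7.09 15.48 -5.4 ] wz 0.95 (tilt [0. 0. 0.]) tcp [ 0.3014 -0.604   0.2446] line -63.5 gap 0.0866 grip 0.0 q7 -0.08
[ 0.37127951 -0.56937639  0.38405949] [-0.12228362  0.07516367 -0.52035988  0.84179732]
t3.0 d(units) [ 7.09 15.48 -5.4 ] wz 0.95 (tilt [0.0025 0.     0.    ]) tcp [ 0.3014 -0.604   0.2446] line -63.5 gap 0.0871 grip 0.0 q7 -0.08$[0]: bad value
$[0]: bad value
$[0]: bad value
```

View pics/w1.png

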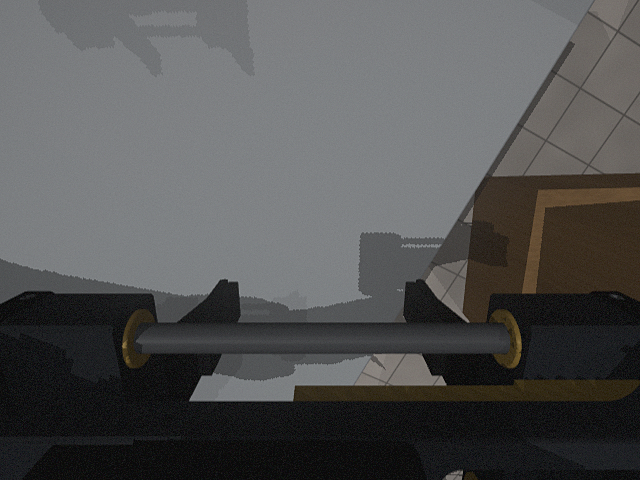

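The wrist image shows only bare table and the open fingers at about (220,300) and (420,300). The move was refused because rows need all seven fields, so I'm resending with every field.

```bash
python3 -m handwheel '[{"dx":0.46,"dy":1,"dz":0,"wx":0,"wy":0,"wz":0.2,"fingers":0},{"dx":0.46,"dy":1,"dz":0,"wx":0,"wy":0,"wz":0.2,"fingers":0},{"dx":0.46,"dy":1,"dz":0,"wx":0,"wy":0,"wz":0.2,"fingers":0},{"dx":0.46,"dy":1,"dz":0,"wx":0,"wy":0,"wz":0.2,"fingers":0},{"dx":0.46,"dy":1,"dz":0,"wx":0,"wy":0,"wz":0.15,"fingers":0}]'
python3 -m handwheel '[{"dx":0.46,"dy":1,"dz":0,"wx":0,"wy":0,"wz":0,"fingers":0},{"dx":0.46,"dy":1,"dz":0,"wx":0,"wy":0,"wz":0,"fingers":0},{"dx":0.46,"dy":1,"dz":0,"wx":0,"wy":0,"wz":0,"fingers":0},{"dx":0.46,"dy":1,"dz":0,"wx":0,"wy":0,"wz":0,"fingers":0},{"dx":0.46,"dy":1,"dz":0,"wx":0,"wy":0,"wz":0,"fingers":0}]'
python3 - <<'E'
from h import *
togo(.585,.0151,.0285,120.3)
p=vision.capture('wrist'); save(p,'w2')
X=(.585,.0151,.5281)
m=look(p,'cassette_narrow',X)
if m is not None: print(fit('cassette_narrow',[(p,m)],X))
else: print(proj(p,[.585,.0151,.006]),[ (k['conf'],k['centre']) for k in vision.masks_of(p,'cassette_narrow')])
togo(.585,.0151,.0285,120.3)
E
```

```text
time_s: 3.5
eef_pos: [0.394, -0.4024, 0.2448]
ee_rot: [0.965, 0.262, 0.0, 0.0]
contact_force: [0.0, -1.2, -0.1]
finger_gap: 0.087
grip_force: 0.0
time_s: 4.0
eef_pos: [0.4859, -0.2024, 0.2449]
ee_rot: [0.965, 0.261, 0.0, 0.0]
contact_force: [1.2, -0.5, 0.4]
finger_gap: 0.0867
grip_force: 0.0
t4.0 d(units) [ 2.48  5.44 -5.41] wz -0.00 (tilt [0.0075 0.0125 0.    ]) tcp [ 0.4859 -0.2024  0.2449] line -59.7 gap 0.0867 grip 0.0 q7 -0.80
(array([0.58833608, 0.01603686, 0.53729502]), np.float64(0.0350363552570343))
t4.1 d(units) [ 2.42  5.3  -5.42] wz -0.17 (tilt [-0.0425  0.0375  0.    ]) tcp [ 0.4883 -0.1968  0.2452] line -59.0 gap 0.0870 grip 0.0 q7 -0.80
```

```bash
python3 -m handwheel '[{"dx":0.42,"dy":0.9,"dz":0,"wx":0,"wy":0,"wz":0,"fingers":0},{"dx":0.42,"dy":0.9,"dz":0,"wx":0,"wy":0,"wz":0,"fingers":0},{"dx":0.42,"dy":0.9,"dz":0,"wx":0,"wy":0,"wz":0,"fingers":0},{"dx":0.42,"dy":0.9,"dz":-0.2,"wx":0,"wy":0,"wz":0,"fingers":0},{"dx":0.4,"dy":0.9,"dz":-0.4,"wx":0,"wy":0,"wz":0,"fingers":0}]'
python3 -m handwheel '[{"dx":0.39,"dy":0.8,"dz":-0.8,"wx":0,"wy":0,"wz":0,"fingers":0},{"dx":0,"dy":0,"dz":-0.8,"wx":0,"wy":0,"wz":0,"fingers":0},{"dx":0,"dy":0,"dz":-0.8,"wx":0,"wy":0,"wz":0,"fingers":0},{"dx":0,"dy":0,"dz":-0.8,"wx":0,"wy":0,"wz":0,"fingers":0},{"dx":0,"dy":0,"dz":0,"wx":0,"wy":0,"wz":0,"fingers":0}]'
python3 - <<'E'
from h import *
p=vision.capture('wrist'); save(p,'w2')
X=(.585,.0151,.5281)
m=look(p,'cassette_narrow',X)
if m is not None: print(fit('cassette_narrow',[(p,m)],X), m.sum())
togo(.587,.0155,.0285,120.4)
E
```

```text
time_s: 4.6
eef_pos: [0.5702, -0.0231, 0.2217]
ee_rot: [0.965, 0.261, 0.002, 0.001]
contact_force: [0.1, 0.0, 0.3]
finger_gap: 0.0871
grip_force: 0.0
time_s: 5.1
eef_pos: [0.5809, 0.0071, 0.0885]
ee_rot: [0.965, 0.261, -0.005, -0.001]
contact_force: [-1.5, -0.6, -0.4]
finger_gap: 0.087
grip_force: 0.0
t5.2 d(units) [ 0.06  0.19 -1.61] wz 0.03 (tilt [ 0.     -0.0025  0.    ]) tcp [0.5844 0.0077 0.0929] line -59.7 gap 0.0870 grip 0.0 q7 -1.32
```

View pics/w2.png

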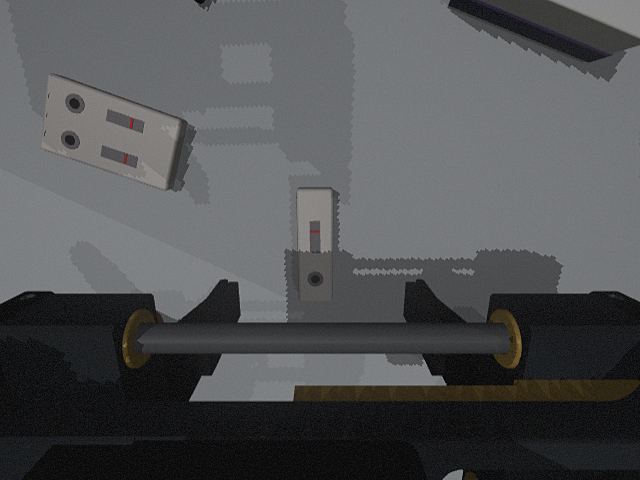

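The image shows the narrow cassette upright at column 315, rows 188–300, in line with the finger midpoint (about 322). Its near end may be hidden behind the gripper. I'll compare this with the projection of the fitted pose.

Run:
```python
from h import *
p=vision.capture('wrist'); 
for yaw in [30.4]:
  for c in [(.04,.012),(.04,-.012),(-.04,.012),(-.04,-.012)]:
    print(c,proj(p,R.from_euler('z',yaw,degrees=True).apply([*c,.012])+[.587,.0155,0]).round())
r=read_state(); print(proj(p,r['eef_pos']+[0,0,-.022]),proj(p,r['eef_pos']))
togo(.587,.0155,.0285,120.4)
```

```text
(0.04, 0.012) [294. 195.]
(0.04, -0.012) [331. 195.]
(-0.04, 0.012) [297. 306.]
(-0.04, -0.012) [330. 306.]
[321.25957016 298.28793202] [321.26351686 319.36643256]
t5.2 d(units) [ 0.04  0.19 -1.64] wz 0.03 (tilt [-0.0025  0.0325  0.    ]) tcp [0.5853 0.0079 0.094 ] line -59.7 gap 0.0872 grip 0.0 q7 -1.33
```

```bash
python3 -m handwheel '[{"dx":0.03,"dy":0.19,"dz":-0.5,"wx":0,"wy":0,"wz":0,"fingers":0},{"dx":0,"dy":0,"dz":-0.5,"wx":0,"wy":0,"wz":0,"fingers":0},{"dx":0,"dy":0,"dz":-0.4,"wx":0,"wy":0,"wz":0,"fingers":0},{"dx":0,"dy":0,"dz":-0.1,"wx":0,"wy":0,"wz":0,"fingers":0},{"dx":0,"dy":0,"dz":0,"wx":0,"wy":0,"wz":0,"fingers":0}]'
python3 - <<'E'
from h import *
p=vision.capture('wrist'); 
togo(.5865,.0155,.0285,120.4)
E
```

```text
time_s: 5.75
eef_pos: [0.5857, 0.0154, 0.0329]
ee_rot: [0.965, 0.261, 0.0, 0.0]
contact_force: [-0.0, 0.6, -0.7]
finger_gap: 0.0869
grip_force: 0.0
t5.8 d(units) [ 0.01  0.   -0.12] wz 0.03 (tilt [0.     0.0225 0.    ]) tcp [0.5861 0.0155 0.0334] line -59.7 gap 0.0872 grip 0.0 q7 -1.37
```

```bash
python3 -m handwheel '[{"dx":0,"dy":0,"dz":-0.13,"wx":0,"wy":0,"wz":0,"fingers":0},{"dx":0,"dy":0,"dz":0,"wx":0,"wy":0,"wz":0,"fingers":0.5},{"dx":0,"dy":0,"dz":0,"wx":0,"wy":0,"wz":0,"fingers":1},{"dx":0,"dy":0,"dz":0,"wx":0,"wy":0,"wz":0,"fingers":1},{"dx":0,"dy":0,"dz":0,"wx":0,"wy":0,"wz":0,"fingers":1}]'
python3 -m handwheel '[{"dx":0,"dy":0,"dz":0,"wx":0,"wy":0,"wz":0,"fingers":1},{"dx":0,"dy":0,"dz":0,"wx":0,"wy":0,"wz":0,"fingers":1},{"dx":0,"dy":0,"dz":0,"wx":0,"wy":0,"wz":0,"fingers":1},{"dx":0,"dy":0,"dz":0,"wx":0,"wy":0,"wz":0,"fingers":1},{"dx":0,"dy":0,"dz":0,"wx":0,"wy":0,"wz":0,"fingers":1}]'
python3 - <<'E'
from h import *
togo(.5865,.0155,.0285,120.4)
E
```

```text
time_s: 6.3
eef_pos: [0.5855, 0.0156, 0.0276]
ee_rot: [0.965, 0.261, 0.0, 0.0]
contact_force: [-0.1, -0.6, -0.3]
finger_gap: 0.0628
grip_force: 0.0
time_s: 6.8
eef_pos: [0.5854, 0.0156, 0.0274]
ee_rot: [0.965, 0.261, 0.0, 0.0]
contact_force: [1.0, 0.1, -0.3]
finger_gap: 0.0233
grip_force: 30.1
t6.8 d(units) [ 0.03 -0.    0.03] wz 0.02 (tilt [0. 0. 0.]) tcp [0.5854 0.0156 0.0274] line -59.7 gap 0.0233 grip 30.1 q7 -1.38
```

```bash
python3 -m handwheel '[{"dx":0,"dy":0,"dz":0.4,"wx":0,"wy":0,"wz":0,"fingers":1},{"dx":0,"dy":0,"dz":0.8,"wx":0,"wy":0,"wz":0,"fingers":1},{"dx":0,"dy":0,"dz":0.8,"wx":0,"wy":0,"wz":0,"fingers":1},{"dx":-0.1,"dy":-0.32,"dz":0.4,"wx":0,"wy":0,"wz":-0.3,"fingers":1},{"dx":-0.2,"dy":-0.65,"dz":0,"wx":0,"wy":0,"wz":-0.3,"fingers":1}]'
python3 -m handwheel '[{"dx":-0.29,"dy":-0.9,"dz":0,"wx":0,"wy":0,"wz":-0.4,"fingers":1},{"dx":-0.29,"dy":-0.9,"dz":0,"wx":0,"wy":0,"wz":-0.4,"fingers":1},{"dx":-0.29,"dy":-0.9,"dz":0,"wx":0,"wy":0,"wz":-0.4,"fingers":1},{"dx":-0.29,"dy":-0.9,"dz":0,"wx":0,"wy":0,"wz":-0.4,"fingers":1},{"dx":-0.29,"dy":-0.9,"dz":0,"wx":0,"wy":0,"wz":-0.4,"fingers":1}]'
python3 -m handwheel '[{"dx":-0.29,"dy":-0.9,"dz":0,"wx":0,"wy":0,"wz":-0.2,"fingers":1},{"dx":-0.29,"dy":-0.9,"dz":0,"wx":0,"wy":0,"wz":-0.2,"fingers":1},{"dx":-0.15,"dy":-0.55,"dz":-0.2,"wx":0,"wy":0,"wz":0,"fingers":1},{"dx":0,"dy":0,"dz":-0.3,"wx":0,"wy":0,"wz":0,"fingers":1},{"dx":0,"dy":0,"dz":0,"wx":0,"wy":0,"wz":0,"fingers":1}]'
python3 - <<'E'
from h import *
p=vision.capture('wrist'); p=vision.capture('wrist');p=vision.capture('wrist');save(p,'w3')
togo(.4858,-.2992,.0315,108.3)
X=(.4952,-.3277,.3187)
m=look(p,'tray_three',X)
if m is not None: print(fit('tray_three',[(p,m)],X), m.sum())
for c in [(.057,.056),(.057,-.056),(-.057,.056),(-.057,-.056)]:
    print(c,proj(p,R.from_euler('z',.3187).apply([*c,.008])+[X[0],X[1],0]).round())
E
```

```text
time_s: 7.3
eef_pos: [0.5755, -0.0217, 0.1271]
ee_rot: [0.97, 0.242, 0.004, 0.0]
contact_force: [-1.1, -0.6, 0.1]
finger_gap: 0.0235
grip_force: 30.0
time_s: 7.8
eef_pos: [0.5138, -0.2056, 0.1237]
ee_rot: [0.985, 0.171, -0.0, 0.0]
contact_force: [0.7, 0.0, -0.7]
finger_gap: 0.0236
grip_force: 30.0
time_s: 8.3
eef_pos: [0.4842, -0.2971, 0.1018]
ee_rot: [0.987, 0.158, -0.002, -0.001]
contact_force: [-0.8, 1.2, -0.8]
finger_gap: 0.0236
grip_force: 30.0
t8.4 d(units) [-0.02 -0.09 -1.8 ] wz -0.04 (tilt [-0.01    0.0025  0.    ]) tcp [ 0.4867 -0.2957  0.1035] line -71.6 gap 0.0235 grip 30.0 q7 -0.91
(array([ 0.49883216, -0.32696552,  0.33292539]), np.float64(0.5436601638793945)) 14882
(0.057, 0.056) [288. 178.]
(0.057, -0.056) [451. 179.]
(-0.057, 0.056) [292. 326.]
(-0.057, -0.056) [435. 326.]
```

View pics/w3.png

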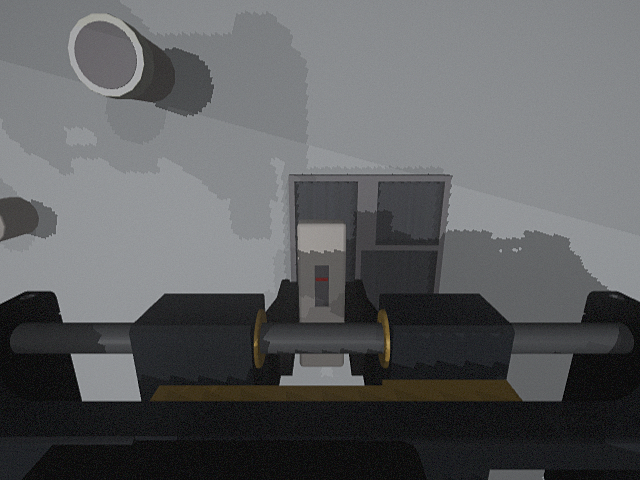

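The cassette is held at columns 298–346. The tray corners at (289,175) and (451,175) match the prediction within about 4 px. I'm lowering it.

```bash
python3 -m handwheel '[{"dx":-0.02,"dy":-0.09,"dz":-0.5,"wx":0,"wy":0,"wz":-0.04,"fingers":1},{"dx":0,"dy":0,"dz":-0.5,"wx":0,"wy":0,"wz":0,"fingers":1},{"dx":0,"dy":0,"dz":-0.5,"wx":0,"wy":0,"wz":0,"fingers":1},{"dx":0,"dy":0,"dz":-0.2,"wx":0,"wy":0,"wz":0,"fingers":1},{"dx":0,"dy":0,"dz":0,"wx":0,"wy":0,"wz":0,"fingers":1}]'
python3 - <<'E'
from h import *
p=vision.capture('wrist'); p=vision.capture('wrist')
togo(.4858,-.2992,.0315,108.3)
E
```

```text
time_s: 9.0
eef_pos: [0.4853, -0.2997, 0.0347]
ee_rot: [0.987, 0.159, -0.001, -0.001]
contact_force: [0.2, 0.6, -0.6]
finger_gap: 0.0239
grip_force: 30.0
t9.1 d(units) [-0.01  0.04 -0.12] wz 0.02 (tilt [0.0075 0.0175 0.    ]) tcp [ 0.4862 -0.3006  0.0361] line -71.8 gap 0.0232 grip 30.0 q7 -0.93
```

```bash
python3 -m handwheel '[{"dx":0,"dy":0,"dz":-0.1,"wx":0,"wy":0,"wz":0,"fingers":1},{"dx":0,"dy":0,"dz":0,"wx":0,"wy":0,"wz":0,"fingers":1},{"dx":0,"dy":0,"dz":0,"wx":0,"wy":0,"wz":0,"fingers":0.6},{"dx":0,"dy":0,"dz":0,"wx":0,"wy":0,"wz":0,"fingers":0.5},{"dx":0,"dy":0,"dz":0,"wx":0,"wy":0,"wz":0,"fingers":0.5}]'
python3 -m handwheel '[{"dx":0,"dy":0,"dz":0,"wx":0,"wy":0,"wz":0,"fingers":0.5},{"dx":0,"dy":0,"dz":0.3,"wx":0,"wy":0,"wz":0,"fingers":0.5},{"dx":0,"dy":0,"dz":0.7,"wx":0,"wy":0,"wz":0,"fingers":0.3},{"dx":0,"dy":0,"dz":1,"wx":0,"wy":0,"wz":0,"fingers":0},{"dx":0,"dy":0,"dz":0.5,"wx":0,"wy":0,"wz":0,"fingers":0}]'
python3 - <<'E'
from h import *
p=vision.capture('top'); 
m=look(p,'cassette_narrow',(.4858,-.2992))
if m is not None: print(fit('cassette_narrow',[(p,m)],(.4858,-.2992,.319),.003))
togo(.5644,-.1514,.063,108.3)
E
```

```text
time_s: 9.6
eef_pos: [0.4855, -0.3009, 0.0316]
ee_rot: [0.987, 0.158, 0.0, 0.0]
contact_force: [-0.3, 0.1, 0.8]
finger_gap: 0.0391
grip_force: 0.0
time_s: 10.1
eef_pos: [0.4869, -0.3014, 0.1353]
ee_rot: [0.987, 0.158, 0.002, 0.002]
contact_force: [0.7, 0.2, 0.7]
finger_gap: 0.0602
grip_force: 0.0
t10.2 d(units) [ 1.92  3.76 -1.82] wz 0.04 (tilt [0.06 0.1  0.  ]) tcp [ 0.4877 -0.3019  0.1357] line -71.9 gap 0.0677 grip 0.0 q7 -0.89
```

```bash
python3 -m handwheel '[{"dx":0.38,"dy":0.75,"dz":0,"wx":0,"wy":0,"wz":0,"fingers":0},{"dx":0.38,"dy":0.75,"dz":0,"wx":0,"wy":0,"wz":0,"fingers":0},{"dx":0.38,"dy":0.75,"dz":0,"wx":0,"wy":0,"wz":0,"fingers":0},{"dx":0.38,"dy":0.75,"dz":0,"wx":0,"wy":0,"wz":0,"fingers":0},{"dx":0.38,"dy":0.75,"dz":0,"wx":0,"wy":0,"wz":0,"fingers":0}]'
python3 - <<'E'
from h import *
p=vision.capture('wrist'); p=vision.capture('wrist'); X=(.5644,-.1514,0)
togo(X[0],X[1],.044,108.3)
m=look(p,'specimen_pot',X)
if m is not None: print(fit('specimen_pot',[(p,m)],X), m.sum())
p=vision.capture('top'); save(p,'t1')
for n,X in (('specimen_pot',(.5644,-.1514,0)),('cassette_narrow',(.4858,-.2992,.319))):
    m=look(p,n,X)
    if m is not None: print(n,fit(n,[(p,m)],X,.003 if n[0]=='c' else 0))
E
```

```text
time_s: 10.7
eef_pos: [0.5612, -0.1494, 0.1308]
ee_rot: [0.987, 0.158, -0.001, -0.0]
contact_force: [0.1, 0.1, 0.6]
finger_gap: 0.0866
grip_force: 0.0
t10.8 d(units) [ 0.03 -0.18 -2.18] wz -0.09 (tilt [-0.0525  0.0125  0.    ]) tcp [ 0.5632 -0.1444  0.1311] line -71.3 gap 0.0873 grip 0.0 q7 -1.20
```

```bash
python3 -m handwheel '[{"dx":0.03,"dy":-0.1,"dz":-0.5,"wx":0,"wy":0,"wz":0,"fingers":0},{"dx":0,"dy":0,"dz":-0.5,"wx":0,"wy":0,"wz":0,"fingers":0},{"dx":0,"dy":0,"dz":0,"wx":0,"wy":0,"wz":0,"fingers":0},{"dx":0,"dy":0,"dz":0,"wx":0,"wy":0,"wz":0,"fingers":0},{"dx":0,"dy":0,"dz":0,"wx":0,"wy":0,"wz":0,"fingers":0}]'
python3 - <<'E'
from h import *
p=vision.capture('wrist'); save(p,'w4')
X=(.5644,-.1514,0)
togo(X[0],X[1],.044,108.3)
m=look(p,'specimen_pot',X)
if m is not None: print(fit('specimen_pot',[(p,m)],X), m.sum())
else:
  im=p['image'].copy(); s=sil(p,'specimen_pot',*X); c,_=cv2.findContours(s.astype(np.uint8),0,2); cv2.drawContours(im,c,-1,(255,0,0),1); cv2.imwrite('pics/w4o.png',im[:,:,::-1])
E
```

```text
time_s: 11.5
eef_pos: [0.563, -0.1555, 0.0923]
ee_rot: [0.988, 0.157, 0.001, 0.0]
contact_force: [-0.8, -0.1, 0.9]
finger_gap: 0.0873
grip_force: 0.0
t11.6 d(units) [ 0.03  0.1  -1.21] wz 0.05 (tilt [0.0075 0.0275 0.    ]) tcp [ 0.5632 -0.1553  0.0925] line -71.9 gap 0.0867 grip 0.0 q7 -1.21
(array([ 0.56761965, -0.14976893,  0.        ]), np.float64(0.014152481220662594)) 3864
```

```bash
python3 -m handwheel '[{"dx":0.07,"dy":0.12,"dz":-0.4,"wx":0,"wy":0,"wz":0,"fingers":0},{"dx":0,"dy":0,"dz":-0.5,"wx":0,"wy":0,"wz":0,"fingers":0},{"dx":0,"dy":0,"dz":-0.3,"wx":0,"wy":0,"wz":0,"fingers":0},{"dx":0,"dy":0,"dz":0,"wx":0,"wy":0,"wz":0,"fingers":0},{"dx":0,"dy":0,"dz":0,"wx":0,"wy":0,"wz":0,"fingers":0.3}]'
python3 -m handwheel '[{"dx":0,"dy":0,"dz":0,"wx":0,"wy":0,"wz":0,"fingers":0.5},{"dx":0,"dy":0,"dz":0,"wx":0,"wy":0,"wz":0,"fingers":0.6},{"dx":0,"dy":0,"dz":0,"wx":0,"wy":0,"wz":0,"fingers":0.7},{"dx":0,"dy":0,"dz":0,"wx":0,"wy":0,"wz":0,"fingers":1},{"dx":0,"dy":0,"dz":0,"wx":0,"wy":0,"wz":0,"fingers":1}]'
python3 -m handwheel '[{"dx":0,"dy":0,"dz":0,"wx":0,"wy":0,"wz":0,"fingers":1},{"dx":0,"dy":0,"dz":0,"wx":0,"wy":0,"wz":0,"fingers":1},{"dx":0,"dy":0,"dz":0,"wx":0,"wy":0,"wz":0,"fingers":1},{"dx":0,"dy":0,"dz":0,"wx":0,"wy":0,"wz":0,"fingers":1},{"dx":0,"dy":0,"dz":0,"wx":0,"wy":0,"wz":0,"fingers":1}]'
python3 - <<'E'
from h import *
togo(.479,-.3583,.048,108.3)
E
```

```text
time_s: 12.1
eef_pos: [0.5655, -0.1498, 0.0431]
ee_rot: [0.987, 0.158, -0.0, -0.0]
contact_force: [-0.4, -0.2, 0.7]
finger_gap: 0.0838
grip_force: 0.0
time_s: 12.6
eef_pos: [0.5655, -0.1501, 0.0436]
ee_rot: [0.987, 0.158, 0.0, 0.0]
contact_force: [-0.2, 0.3, -0.1]
finger_gap: 0.047
grip_force: 0.0
time_s: 13.1
eef_pos: [0.5655, -0.15, 0.0435]
ee_rot: [0.987, 0.158, 0.0, 0.0]
contact_force: [-0.7, -1.5, 2.2]
finger_gap: 0.0392
grip_force: 30.0
t13.1 d(units) [-2.16 -5.21  0.11] wz 0.04 (tilt [0.0025 0.0025 0.    ]) tcp [ 0.5655 -0.15    0.0435] line -71.8 gap 0.0392 grip 30.0 q7 -1.24
```

```bash
python3 -m handwheel '[{"dx":0,"dy":0,"dz":0.3,"wx":0,"wy":0,"wz":0,"fingers":1},{"dx":0,"dy":0,"dz":0.6,"wx":0,"wy":0,"wz":0,"fingers":1},{"dx":-0.15,"dy":-0.35,"dz":0.3,"wx":0,"wy":0,"wz":0,"fingers":1},{"dx":-0.3,"dy":-0.72,"dz":0,"wx":0,"wy":0,"wz":0,"fingers":1},{"dx":-0.3,"dy":-0.72,"dz":0,"wx":0,"wy":0,"wz":0,"fingers":1}]'
python3 -m handwheel '[{"dx":-0.3,"dy":-0.72,"dz":0,"wx":0,"wy":0,"wz":0,"fingers":1},{"dx":-0.3,"dy":-0.72,"dz":0,"wx":0,"wy":0,"wz":0,"fingers":1},{"dx":-0.3,"dy":-0.72,"dz":0,"wx":0,"wy":0,"wz":0,"fingers":1},{"dx":-0.3,"dy":-0.72,"dz":0,"wx":0,"wy":0,"wz":0,"fingers":1},{"dx":-0.2,"dy":-0.52,"dz":0,"wx":0,"wy":0,"wz":0,"fingers":1}]'
python3 -m handwheel '[{"dx":0,"dy":0,"dz":-0.3,"wx":0,"wy":0,"wz":0,"fingers":1},{"dx":0,"dy":0,"dz":0,"wx":0,"wy":0,"wz":0,"fingers":1},{"dx":0,"dy":0,"dz":0,"wx":0,"wy":0,"wz":0,"fingers":1},{"dx":0,"dy":0,"dz":0,"wx":0,"wy":0,"wz":0,"fingers":1},{"dx":0,"dy":0,"dz":0,"wx":0,"wy":0,"wz":0,"fingers":1}]'
python3 - <<'E'
from h import *
togo(.479,-.3583,.0475,108.3)
p=vision.capture('wrist'); save(p,'w5')
X=(.4858,-.2992,.3187); m=look(p,'cassette_narrow',X)
if m is not None: print(fit('cassette_narrow',[(p,m)],X,.003),m.sum())
E
```

```text
time_s: 13.6
eef_pos: [0.5359, -0.2218, 0.0928]
ee_rot: [0.987, 0.159, 0.001, 0.0]
contact_force: [-0.7, -1.0, -1.3]
finger_gap: 0.0385
grip_force: 30.0
time_s: 14.1
eef_pos: [0.4781, -0.3601, 0.0921]
ee_rot: [0.988, 0.157, -0.0, 0.001]
contact_force: [0.8, 0.1, -1.0]
finger_gap: 0.0389
grip_force: 30.0
time_s: 14.6
eef_pos: [0.4802, -0.3565, 0.0797]
ee_rot: [0.987, 0.159, 0.0, 0.0]
contact_force: [-0.3, 0.1, -0.6]
finger_gap: 0.0392
grip_force: 30.0
t14.6 d(units) [-0.03 -0.04 -0.81] wz 0.01 (tilt [-0.    0.01  0.  ]) tcp [ 0.4802 -0.3565  0.0797] line -71.7 gap 0.0392 grip 30.0 q7 -0.83
(array([ 0.48877303, -0.30056821,  0.31657352]), np.float64(0.029597656801342964)) 4937
```

View pics/w5.png

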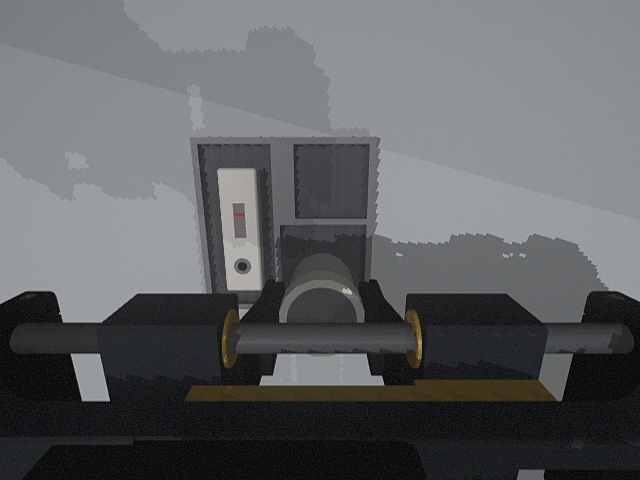

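The narrow cassette lies flat in the long pocket at columns 217–263, rows 168–290, and the held pot hangs over the larger square pocket. I'm lowering the pot.

```bash
python3 -m handwheel '[{"dx":-0.03,"dy":-0.04,"dz":-0.3,"wx":0,"wy":0,"wz":0,"fingers":1},{"dx":0,"dy":0,"dz":-0.3,"wx":0,"wy":0,"wz":0,"fingers":1},{"dx":0,"dy":0,"dz":-0.15,"wx":0,"wy":0,"wz":0,"fingers":1},{"dx":0,"dy":0,"dz":-0.05,"wx":0,"wy":0,"wz":0,"fingers":1},{"dx":0,"dy":0,"dz":0,"wx":0,"wy":0,"wz":0,"fingers":1}]'
python3 -m handwheel '[{"dx":0,"dy":0,"dz":0,"wx":0,"wy":0,"wz":0,"fingers":1},{"dx":0,"dy":0,"dz":0,"wx":0,"wy":0,"wz":0,"fingers":1},{"dx":0,"dy":0,"dz":0,"wx":0,"wy":0,"wz":0,"fingers":1},{"dx":0,"dy":0,"dz":0,"wx":0,"wy":0,"wz":0,"fingers":1},{"dx":0,"dy":0,"dz":0,"wx":0,"wy":0,"wz":0,"fingers":1}]'
python3 - <<'E'
from h import *
togo(.479,-.3583,.0475,108.3)
E
```

```text
time_s: 15.2
eef_pos: [0.4779, -0.359, 0.0468]
ee_rot: [0.987, 0.158, -0.0, -0.0]
contact_force: [-1.3, 0.0, -0.6]
finger_gap: 0.0389
grip_force: 30.0
time_s: 15.7
eef_pos: [0.4782, -0.3592, 0.0474]
ee_rot: [0.987, 0.158, 0.0, 0.0]
contact_force: [-0.8, 0.5, -0.1]
finger_gap: 0.0387
grip_force: 30.0
t15.7 d(units) [0.02 0.02 0.  ] wz 0.04 (tilt [0.0025 0.0025 0.    ]) tcp [ 0.4782 -0.3592  0.0474] line -71.8 gap 0.0387 grip 30.0 q7 -0.84
```

Release, rise, then go to the short bottle.

```bash
python3 -m handwheel '[{"dx":0,"dy":0,"dz":-0.02,"wx":0,"wy":0,"wz":0,"fingers":0.5},{"dx":0,"dy":0,"dz":0,"wx":0,"wy":0,"wz":0,"fingers":0.42},{"dx":0,"dy":0,"dz":0,"wx":0,"wy":0,"wz":0,"fingers":0.35},{"dx":0,"dy":0,"dz":0,"wx":0,"wy":0,"wz":0,"fingers":0.35},{"dx":0,"dy":0,"dz":0,"wx":0,"wy":0,"wz":0,"fingers":0.35}]'
python3 -m handwheel '[{"dx":0,"dy":0,"dz":0.3,"wx":0,"wy":0,"wz":0,"fingers":0.35},{"dx":0,"dy":0,"dz":0.6,"wx":0,"wy":0,"wz":0,"fingers":0.2},{"dx":0,"dy":0,"dz":0.8,"wx":0,"wy":0,"wz":0,"fingers":0},{"dx":0,"dy":0,"dz":0.4,"wx":0,"wy":0,"wz":0,"fingers":0},{"dx":0,"dy":0,"dz":0,"wx":0,"wy":0,"wz":0,"fingers":0}]'
python3 - <<'E'
from h import *
togo(.441,-.0773,.031,108.3)
p=vision.capture('top')
for n,X in (('specimen_pot',(.479,-.3583,0)),('bottle_short',(.4412,-.0773,0))):
    m=look(p,n,X)
    if m is not None: print(n,fit(n,[(p,m)],X,.003 if n[0]=='s' else 0))
E
```

```text
time_s: 16.2
eef_pos: [0.4782, -0.3592, 0.0466]
ee_rot: [0.987, 0.158, 0.0, 0.0]
contact_force: [-0.1, 0.3, 0.6]
finger_gap: 0.0556
grip_force: 0.0
time_s: 16.7
eef_pos: [0.48, -0.3603, 0.1342]
ee_rot: [0.987, 0.158, 0.002, 0.002]
contact_force: [0.2, 1.0, -0.2]
finger_gap: 0.0808
grip_force: 0.0
t16.7 d(units) [-0.97  7.07 -2.58] wz 0.04 (tilt [0.055 0.08  0.   ]) tcp [ 0.48   -0.3603  0.1342] line -71.8 gap 0.0808 grip 0.0 q7 -0.81
bottle_short (array([ 0.43947634, -0.07749991,  0.        ]), np.float64(0.016749998554587364))
```

```bash
python3 -m handwheel '[{"dx":-0.12,"dy":0.8,"dz":0,"wx":0,"wy":0,"wz":0,"fingers":0},{"dx":-0.12,"dy":0.8,"dz":0,"wx":0,"wy":0,"wz":0,"fingers":0},{"dx":-0.12,"dy":0.8,"dz":0,"wx":0,"wy":0,"wz":0,"fingers":0},{"dx":-0.12,"dy":0.8,"dz":0,"wx":0,"wy":0,"wz":0,"fingers":0},{"dx":-0.12,"dy":0.8,"dz":0,"wx":0,"wy":0,"wz":0,"fingers":0}]'
python3 -m handwheel '[{"dx":-0.12,"dy":0.8,"dz":0,"wx":0,"wy":0,"wz":0,"fingers":0},{"dx":-0.12,"dy":0.8,"dz":0,"wx":0,"wy":0,"wz":0,"fingers":0},{"dx":-0.12,"dy":0.8,"dz":0,"wx":0,"wy":0,"wz":0,"fingers":0},{"dx":-0.02,"dy":0.67,"dz":0,"wx":0,"wy":0,"wz":0,"fingers":0},{"dx":0,"dy":0,"dz":-0.3,"wx":0,"wy":0,"wz":0,"fingers":0}]'
python3 -m handwheel '[{"dx":0,"dy":0,"dz":-0.6,"wx":0,"wy":0,"wz":0,"fingers":0},{"dx":0,"dy":0,"dz":-0.1,"wx":0,"wy":0,"wz":0,"fingers":0},{"dx":0,"dy":0,"dz":0,"wx":0,"wy":0,"wz":0,"fingers":0},{"dx":0,"dy":0,"dz":0,"wx":0,"wy":0,"wz":0,"fingers":0},{"dx":0,"dy":0,"dz":0,"wx":0,"wy":0,"wz":0,"fingers":0}]'
python3 - <<'E'
from h import *
p=vision.capture('wrist'); save(p,'w6')
X=(.4405,-.0773,0)
togo(X[0],X[1],.031,108.3)
m=look(p,'bottle_short',X)
if m is not None: print(fit('bottle_short',[(p,m)],X),m.sum())
p=vision.capture('side')
for n,X in (('specimen_pot',(.479,-.3583,0)),):
    m=look(p,n,X)
    if m is not None: print(n,fit(n,[(p,m)],X,.003))
E
```

```text
time_s: 17.35
eef_pos: [0.4529, -0.1976, 0.1293]
ee_rot: [0.987, 0.158, -0.001, -0.001]
contact_force: [-0.4, 0.5, 0.5]
finger_gap: 0.0866
grip_force: 0.0
time_s: 17.85
eef_pos: [0.4391, -0.0727, 0.1185]
ee_rot: [0.987, 0.161, 0.001, -0.0]
contact_force: [1.1, 0.6, -0.2]
finger_gap: 0.0869
grip_force: 0.0
time_s: 18.35
eef_pos: [0.4395, -0.0768, 0.0911]
ee_rot: [0.988, 0.157, 0.001, 0.0]
contact_force: [0.2, -0.6, -0.2]
finger_gap: 0.0867
grip_force: 0.0
t18.4 d(units) [ 0.02 -0.01 -1.5 ] wz 0.04 (tilt [0.005 0.02  0.   ]) tcp [ 0.4395 -0.0767  0.0912] line -71.9 gap 0.0872 grip 0.0 q7 -1.36
(array([ 0.4429767 , -0.07673383,  0.        ]), np.float64(0.009243127889931202)) 1792
specimen_pot (array([ 0.47807884, -0.35955748,  0.        ]), np.float64(0.013713345862925053))
```

```bash
python3 -m handwheel '[{"dx":0.06,"dy":0,"dz":-0.5,"wx":0,"wy":0,"wz":0,"fingers":0},{"dx":0,"dy":0,"dz":-0.5,"wx":0,"wy":0,"wz":0,"fingers":0},{"dx":0,"dy":0,"dz":-0.4,"wx":0,"wy":0,"wz":0,"fingers":0},{"dx":0,"dy":0,"dz":-0.1,"wx":0,"wy":0,"wz":0,"fingers":0},{"dx":0,"dy":0,"dz":0,"wx":0,"wy":0,"wz":0,"fingers":0.3}]'
python3 -m handwheel '[{"dx":0,"dy":0,"dz":0,"wx":0,"wy":0,"wz":0,"fingers":0.5},{"dx":0,"dy":0,"dz":0,"wx":0,"wy":0,"wz":0,"fingers":0.6},{"dx":0,"dy":0,"dz":0,"wx":0,"wy":0,"wz":0,"fingers":0.65},{"dx":0,"dy":0,"dz":0,"wx":0,"wy":0,"wz":0,"fingers":0.7},{"dx":0,"dy":0,"dz":0,"wx":0,"wy":0,"wz":0,"fingers":1}]'
python3 -m handwheel '[{"dx":0,"dy":0,"dz":0,"wx":0,"wy":0,"wz":0,"fingers":1},{"dx":0,"dy":0,"dz":0,"wx":0,"wy":0,"wz":0,"fingers":1},{"dx":0,"dy":0,"dz":0,"wx":0,"wy":0,"wz":0,"fingers":1},{"dx":0,"dy":0,"dz":0,"wx":0,"wy":0,"wz":0,"fingers":1},{"dx":0,"dy":0,"dz":0,"wx":0,"wy":0,"wz":0,"fingers":1}]'
python3 - <<'E'
from h import *
togo(.5328,-.3458,.035,108.3)
E
```

```text
time_s: 19.05
eef_pos: [0.4412, -0.0763, 0.0304]
ee_rot: [0.987, 0.158, -0.0, -0.0]
contact_force: [0.1, -0.7, 0.3]
finger_gap: 0.0838
grip_force: 0.0
time_s: 19.55
eef_pos: [0.4415, -0.0764, 0.0308]
ee_rot: [0.987, 0.158, 0.0, 0.0]
contact_force: [-0.3, 0.2, -0.1]
finger_gap: 0.0467
grip_force: 0.0
time_s: 20.05
eef_pos: [0.4414, -0.0764, 0.0306]
ee_rot: [0.987, 0.158, -0.0, 0.0]
contact_force: [-0.6, 0.1, 0.9]
finger_gap: 0.0269
grip_force: 30.0
t20.1 d(units) [ 2.29 -6.73  0.11] wz 0.04 (tilt [0.0025 0.     0.    ]) tcp [ 0.4414 -0.0764  0.0306] line -71.8 gap 0.0269 grip 30.0 q7 -1.43
```

```bash
python3 -m handwheel '[{"dx":0,"dy":0,"dz":0.3,"wx":0,"wy":0,"wz":0,"fingers":1},{"dx":0,"dy":0,"dz":0.7,"wx":0,"wy":0,"wz":0,"fingers":1},{"dx":0.1,"dy":-0.3,"dz":0.6,"wx":0,"wy":0,"wz":0,"fingers":1},{"dx":0.25,"dy":-0.73,"dz":0,"wx":0,"wy":0,"wz":0,"fingers":1},{"dx":0.28,"dy":-0.8,"dz":0,"wx":0,"wy":0,"wz":0,"fingers":1}]'
python3 -m handwheel '[{"dx":0.28,"dy":-0.8,"dz":0,"wx":0,"wy":0,"wz":0,"fingers":1},{"dx":0.28,"dy":-0.8,"dz":0,"wx":0,"wy":0,"wz":0,"fingers":1},{"dx":0.28,"dy":-0.8,"dz":0,"wx":0,"wy":0,"wz":0,"fingers":1},{"dx":0.28,"dy":-0.8,"dz":0,"wx":0,"wy":0,"wz":0,"fingers":1},{"dx":0.28,"dy":-0.8,"dz":0,"wx":0,"wy":0,"wz":0,"fingers":1}]'
python3 -m handwheel '[{"dx":0.26,"dy":-0.6,"dz":0,"wx":0,"wy":0,"wz":0,"fingers":1},{"dx":0,"dy":-0.3,"dz":0,"wx":0,"wy":0,"wz":0,"fingers":1},{"dx":0,"dy":0,"dz":-0.4,"wx":0,"wy":0,"wz":0,"fingers":1},{"dx":0,"dy":0,"dz":-0.2,"wx":0,"wy":0,"wz":0,"fingers":1},{"dx":0,"dy":0,"dz":0,"wx":0,"wy":0,"wz":0,"fingers":1}]'
python3 -m handwheel '[{"dx":0,"dy":0,"dz":0,"wx":0,"wy":0,"wz":0,"fingers":1},{"dx":0,"dy":0,"dz":0,"wx":0,"wy":0,"wz":0,"fingers":1},{"dx":0,"dy":0,"dz":0,"wx":0,"wy":0,"wz":0,"fingers":1},{"dx":0,"dy":0,"dz":0,"wx":0,"wy":0,"wz":0,"fingers":1},{"dx":0,"dy":0,"dz":0,"wx":0,"wy":0,"wz":0,"fingers":1}]'
python3 - <<'E'
from h import *
togo(.5328,-.3458,.0346,108.3)
p=vision.capture('side'); save(p,'s2'); cv2.imwrite('pics/s2c.png',cv2.resize(p['image'][300:470,180:400,::-1],None,fx=3,fy=3))
E
```

```text
time_s: 20.55
eef_pos: [0.4675, -0.1498, 0.0966]
ee_rot: [0.987, 0.159, 0.001, 0.001]
contact_force: [0.3, 0.2, -0.4]
finger_gap: 0.0269
grip_force: 30.0
time_s: 21.05
eef_pos: [0.5229, -0.3109, 0.0954]
ee_rot: [0.987, 0.158, 0.0, -0.0]
contact_force: [1.0, 0.2, 0.1]
finger_gap: 0.0271
grip_force: 30.0
time_s: 21.55
eef_pos: [0.5313, -0.3427, 0.0683]
ee_rot: [0.987, 0.159, -0.002, -0.002]
contact_force: [-0.1, 1.1, -0.2]
finger_gap: 0.0271
grip_force: 30.0
time_s: 22.05
eef_pos: [0.5331, -0.3456, 0.0708]
ee_rot: [0.987, 0.158, 0.0, 0.0]
contact_force: [0.4, 0.5, -0.4]
finger_gap: 0.0269
grip_force: 30.0
t22.1 d(units) [-0.01 -0.01 -0.91] wz 0.04 (tilt [0.005 0.005 0.   ]) tcp [ 0.5331 -0.3456  0.0708] line -71.8 gap 0.0269 grip 30.0 q7 -0.92
```

View pics/s2c.png

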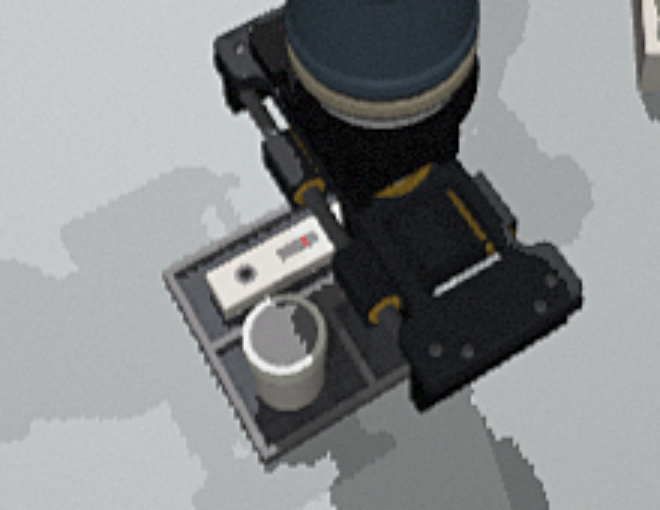

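The cassette (crop 270,265) and the pot (crop 290,350) sit properly in their pockets, and the gripper with the short bottle is over the smaller pocket. I'm lowering and releasing it.

```bash
python3 -m handwheel '[{"dx":0,"dy":0,"dz":-0.4,"wx":0,"wy":0,"wz":0,"fingers":1},{"dx":0,"dy":0,"dz":-0.3,"wx":0,"wy":0,"wz":0,"fingers":1},{"dx":0,"dy":0,"dz":-0.15,"wx":0,"wy":0,"wz":0,"fingers":1},{"dx":0,"dy":0,"dz":-0.06,"wx":0,"wy":0,"wz":0,"fingers":1},{"dx":0,"dy":0,"dz":0,"wx":0,"wy":0,"wz":0,"fingers":1}]'
python3 -m handwheel '[{"dx":0,"dy":0,"dz":0,"wx":0,"wy":0,"wz":0,"fingers":1},{"dx":0,"dy":0,"dz":0,"wx":0,"wy":0,"wz":0,"fingers":1},{"dx":0,"dy":0,"dz":0,"wx":0,"wy":0,"wz":0,"fingers":0.6},{"dx":0,"dy":0,"dz":0,"wx":0,"wy":0,"wz":0,"fingers":0.5},{"dx":0,"dy":0,"dz":0,"wx":0,"wy":0,"wz":0,"fingers":0.5}]'
python3 -m handwheel '[{"dx":0,"dy":0,"dz":0,"wx":0,"wy":0,"wz":0,"fingers":0.5},{"dx":0,"dy":0,"dz":0.3,"wx":0,"wy":0,"wz":0,"fingers":0.5},{"dx":0,"dy":0,"dz":0.6,"wx":0,"wy":0,"wz":0,"fingers":0.3},{"dx":0,"dy":0,"dz":1,"wx":0,"wy":0,"wz":0,"fingers":0},{"dx":0,"dy":0,"dz":0.8,"wx":0,"wy":0,"wz":0,"fingers":0}]'
python3 - <<'E'
from h import *
togo(.5848,.1602,.0285,189.8)
E
```

```text
time_s: 22.6
eef_pos: [0.5327, -0.3454, 0.0337]
ee_rot: [0.987, 0.158, -0.0, -0.0]
contact_force: [1.1, -0.3, -0.2]
finger_gap: 0.0269
grip_force: 30.0
time_s: 23.1
eef_pos: [0.5331, -0.3456, 0.0342]
ee_rot: [0.987, 0.158, 0.0, 0.0]
contact_force: [0.2, 0.6, 0.0]
finger_gap: 0.0408
grip_force: 0.0
time_s: 23.6
eef_pos: [0.5335, -0.3457, 0.1449]
ee_rot: [0.987, 0.158, 0.001, 0.001]
contact_force: [0.0, -0.5, 0.3]
finger_gap: 0.0601
grip_force: 0.0
t23.6 d(units) [ 1.28 12.65 -2.91] wz 20.41 (tilt [0.0125 0.0225 0.    ]) tcp [ 0.5335 -0.3457  0.1449] line -71.8 gap 0.0601 grip 0.0 q7 -0.89
```

```bash
python3 -m handwheel '[{"dx":0.06,"dy":0.6,"dz":0.2,"wx":0,"wy":0,"wz":0.97,"fingers":0},{"dx":0.06,"dy":0.6,"dz":0,"wx":0,"wy":0,"wz":0.97,"fingers":0},{"dx":0.06,"dy":0.6,"dz":0,"wx":0,"wy":0,"wz":0.97,"fingers":0},{"dx":0.06,"dy":0.6,"dz":0,"wx":0,"wy":0,"wz":0.97,"fingers":0},{"dx":0.06,"dy":0.6,"dz":0,"wx":0,"wy":0,"wz":0.97,"fingers":0}]'
python3 -m handwheel '[{"dx":0.06,"dy":0.6,"dz":0,"wx":0,"wy":0,"wz":0.97,"fingers":0},{"dx":0.06,"dy":0.6,"dz":0,"wx":0,"wy":0,"wz":0.97,"fingers":0},{"dx":0.06,"dy":0.6,"dz":0,"wx":0,"wy":0,"wz":0.97,"fingers":0},{"dx":0.06,"dy":0.6,"dz":0,"wx":0,"wy":0,"wz":0.97,"fingers":0},{"dx":0.06,"dy":0.6,"dz":0,"wx":0,"wy":0,"wz":0.97,"fingers":0}]'
python3 -m handwheel '[{"dx":0.06,"dy":0.6,"dz":0,"wx":0,"wy":0,"wz":0.97,"fingers":0},{"dx":0.06,"dy":0.6,"dz":0,"wx":0,"wy":0,"wz":0.97,"fingers":0},{"dx":0.06,"dy":0.6,"dz":0,"wx":0,"wy":0,"wz":0.97,"fingers":0},{"dx":0.06,"dy":0.6,"dz":0,"wx":0,"wy":0,"wz":0.97,"fingers":0},{"dx":0.06,"dy":0.6,"dz":0,"wx":0,"wy":0,"wz":0.97,"fingers":0}]'
python3 -m handwheel '[{"dx":0.06,"dy":0.6,"dz":0,"wx":0,"wy":0,"wz":0.97,"fingers":0},{"dx":0.06,"dy":0.6,"dz":0,"wx":0,"wy":0,"wz":0.97,"fingers":0},{"dx":0.06,"dy":0.6,"dz":0,"wx":0,"wy":0,"wz":0.97,"fingers":0},{"dx":0.06,"dy":0.6,"dz":0,"wx":0,"wy":0,"wz":0.97,"fingers":0},{"dx":0.06,"dy":0.6,"dz":0,"wx":0,"wy":0,"wz":0.97,"fingers":0}]'
python3 -m handwheel '[{"dx":0.06,"dy":0.6,"dz":0,"wx":0,"wy":0,"wz":0.97,"fingers":0},{"dx":0,"dy":0,"dz":0,"wx":0,"wy":0,"wz":0,"fingers":0},{"dx":0,"dy":0,"dz":0,"wx":0,"wy":0,"wz":0,"fingers":0},{"dx":0,"dy":0,"dz":0,"wx":0,"wy":0,"wz":0,"fingers":0},{"dx":0,"dy":0,"dz":0,"wx":0,"wy":0,"wz":0,"fingers":0}]'
python3 - <<'E'
from h import *
p=vision.capture('wrist'); save(p,'w7')
togo(.5848,.1602,.0285,189.8)
X=(.5848,.1602,1.742); m=look(p,'cassette_broad',X)
if m is not None: print(fit('cassette_broad',[(p,m)],X),m.sum())
p=vision.capture('top'); save(p,'t2')
for n,X in (('specimen_pot',(.479,-.3583,0)),('bottle_short',(.5328,-.3458,0)),('cassette_narrow',(.486,-.299,.3187)),('cassette_broad',(.5848,.1602,1.742))):
    m=look(p,n,X)
    if m is not None: print(n,fit(n,[(p,m)],X,0 if n=='cassette_broad' else .003))
E
```

```text
time_s: 24.1
eef_pos: [0.5445, -0.2224, 0.1489]
ee_rot: [0.946, 0.325, -0.001, -0.001]
contact_force: [0.4, -0.0, 0.7]
finger_gap: 0.0862
grip_force: 0.0
time_s: 24.6
eef_pos: [0.5572, -0.1036, 0.1502]
ee_rot: [0.878, 0.479, 0.0, 0.0]
contact_force: [0.2, -0.3, 1.0]
finger_gap: 0.0871
grip_force: 0.0
time_s: 25.1
eef_pos: [0.5692, 0.0164, 0.1502]
ee_rot: [0.784, 0.62, 0.0, 0.0]
contact_force: [-0.4, 0.8, 0.3]
finger_gap: 0.0871
grip_force: 0.0
time_s: 25.6
eef_pos: [0.581, 0.1364, 0.1501]
ee_rot: [0.669, 0.744, 0.0, 0.0]
contact_force: [0.6, -0.6, -0.0]
finger_gap: 0.0868
grip_force: 0.0
time_s: 26.1
eef_pos: [0.5836, 0.157, 0.15]
ee_rot: [0.646, 0.763, -0.0, 0.0]
contact_force: [0.1, -0.1, -0.3]
finger_gap: 0.0872
grip_force: 0.0
t26.1 d(units) [ 0.03  0.08 -3.04] wz 0.07 (tilt [ 0.0125 -0.      0.    ]) tcp [0.5836 0.1571 0.1501] line 9.5 gap 0.0869 grip 0.0 q7 -0.52
(array([0.5871309 , 0.16162142, 1.76279087]), np.float64(0.015611655078828335)) 4850
specimen_pot (array([ 0.47596167, -0.36122087,  0.        ]), np.float64(0.02705283835530281))
bottle_short (array([ 0.53215941, -0.3465305 ,  0.        ]), np.float64(0.006838140077888966))
cassette_narrow (array([ 0.48498878, -0.30207796,  0.3148989 ]), np.float64(0.017077956348657608))
```

View pics/w7.png

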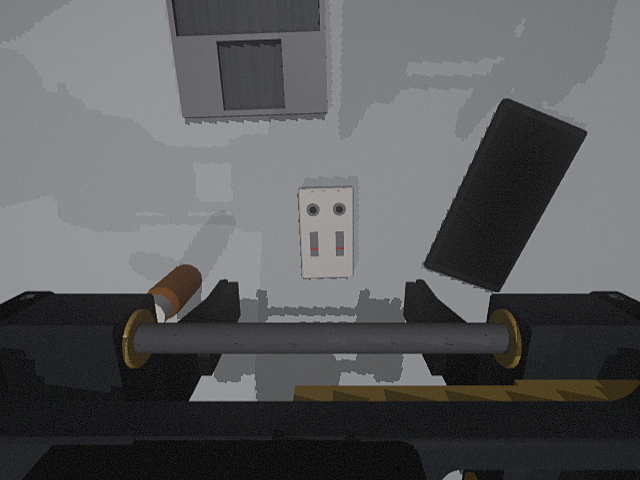

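The broad cassette is at columns 299–353, rows 187–278, centred under the fingers. The phone's left edge is at column 425 or beyond and the tall bottle is at (178,288), so both are clear of the fingers. The three placed items measure centred in tray_three.

```bash
python3 -m handwheel '[{"dx":0.06,"dy":0.1,"dz":-0.4,"wx":0,"wy":0,"wz":0.2,"fingers":0},{"dx":0,"dy":0,"dz":-0.8,"wx":0,"wy":0,"wz":0,"fingers":0},{"dx":0,"dy":0,"dz":-0.8,"wx":0,"wy":0,"wz":0,"fingers":0},{"dx":0,"dy":0,"dz":-0.5,"wx":0,"wy":0,"wz":0,"fingers":0},{"dx":0,"dy":0,"dz":0,"wx":0,"wy":0,"wz":0,"fingers":0}]'
python3 -m handwheel '[{"dx":0,"dy":0,"dz":-0.3,"wx":0,"wy":0,"wz":0,"fingers":0},{"dx":0,"dy":0,"dz":-0.2,"wx":0,"wy":0,"wz":0,"fingers":0},{"dx":0,"dy":0,"dz":0,"wx":0,"wy":0,"wz":0,"fingers":0},{"dx":0,"dy":0,"dz":0,"wx":0,"wy":0,"wz":0,"fingers":0},{"dx":0,"dy":0,"dz":0,"wx":0,"wy":0,"wz":0,"fingers":0}]'
python3 - <<'E'
from h import *
togo(.586,.161,.0275,190.3)
E
```

```text
time_s: 26.95
eef_pos: [0.5832, 0.1616, 0.0461]
ee_rot: [0.639, 0.769, -0.003, -0.002]
contact_force: [-1.0, 0.3, -0.9]
finger_gap: 0.087
grip_force: 0.0
time_s: 27.45
eef_pos: [0.5863, 0.1626, 0.0309]
ee_rot: [0.64, 0.768, 0.001, 0.0]
contact_force: [0.7, -0.0, -0.5]
finger_gap: 0.087
grip_force: 0.0
t27.4 d(units) [-0.01 -0.04 -0.09] wz -0.03 (tilt [-0.0075  0.02    0.    ]) tcp [0.5863 0.1626 0.0309] line 10.4 gap 0.0870 grip 0.0 q7 -0.62
```

```bash
python3 -m handwheel '[{"dx":0,"dy":0,"dz":-0.09,"wx":0,"wy":0,"wz":0,"fingers":0.2},{"dx":0,"dy":0,"dz":0,"wx":0,"wy":0,"wz":0,"fingers":0.4},{"dx":0,"dy":0,"dz":0,"wx":0,"wy":0,"wz":0,"fingers":1},{"dx":0,"dy":0,"dz":0,"wx":0,"wy":0,"wz":0,"fingers":1},{"dx":0,"dy":0,"dz":0,"wx":0,"wy":0,"wz":0,"fingers":1}]'
python3 -m handwheel '[{"dx":0,"dy":0,"dz":0,"wx":0,"wy":0,"wz":0,"fingers":1},{"dx":0,"dy":0,"dz":0,"wx":0,"wy":0,"wz":0,"fingers":1},{"dx":0,"dy":0,"dz":0,"wx":0,"wy":0,"wz":0,"fingers":1},{"dx":0,"dy":0,"dz":0,"wx":0,"wy":0,"wz":0,"fingers":1},{"dx":0,"dy":0,"dz":0,"wx":0,"wy":0,"wz":0,"fingers":1}]'
python3 - <<'E'
from h import *
togo(.4947,.3320,.0305,101.8)
E
```

```text
time_s: 27.95
eef_pos: [0.5859, 0.1624, 0.0266]
ee_rot: [0.64, 0.768, 0.0, 0.0]
contact_force: [-0.0, 0.3, -0.2]
finger_gap: 0.0549
grip_force: 0.0
time_s: 28.45
eef_pos: [0.5859, 0.1624, 0.0266]
ee_rot: [0.64, 0.768, 0.0, 0.0]
contact_force: [-0.0, 0.5, 0.3]
finger_gap: 0.0457
grip_force: 30.0
t28.4 d(units) [-2.28  4.24  0.1 ] wz -22.16 (tilt [-0.0025  0.0025  0.    ]) tcp [0.5859 0.1624 0.0266] line 10.4 gap 0.0457 grip 30.0 q7 -0.62
```

```bash
python3 -m handwheel '[{"dx":0,"dy":0,"dz":0.3,"wx":0,"wy":0,"wz":0,"fingers":1},{"dx":0,"dy":0,"dz":0.7,"wx":0,"wy":0,"wz":0,"fingers":1},{"dx":-0.1,"dy":0.18,"dz":0.8,"wx":0,"wy":0,"wz":0.5,"fingers":1},{"dx":-0.1,"dy":0.18,"dz":0.6,"wx":0,"wy":0,"wz":1,"fingers":1},{"dx":-0.1,"dy":0.18,"dz":0,"wx":0,"wy":0,"wz":1,"fingers":1}]'
python3 -m handwheel '[{"dx":-0.1,"dy":0.18,"dz":0,"wx":0,"wy":0,"wz":1,"fingers":1},{"dx":-0.1,"dy":0.18,"dz":0,"wx":0,"wy":0,"wz":1,"fingers":1},{"dx":-0.1,"dy":0.18,"dz":0,"wx":0,"wy":0,"wz":1,"fingers":1},{"dx":-0.1,"dy":0.18,"dz":0,"wx":0,"wy":0,"wz":1,"fingers":1},{"dx":-0.1,"dy":0.18,"dz":0,"wx":0,"wy":0,"wz":1,"fingers":1}]'
python3 -m handwheel '[{"dx":-0.1,"dy":0.18,"dz":0,"wx":0,"wy":0,"wz":1,"fingers":1},{"dx":-0.1,"dy":0.18,"dz":0,"wx":0,"wy":0,"wz":1,"fingers":1},{"dx":-0.1,"dy":0.18,"dz":0,"wx":0,"wy":0,"wz":1,"fingers":1},{"dx":-0.1,"dy":0.18,"dz":0,"wx":0,"wy":0,"wz":1,"fingers":1},{"dx":-0.1,"dy":0.18,"dz":0,"wx":0,"wy":0,"wz":1,"fingers":1}]'
python3 -m handwheel '[{"dx":-0.1,"dy":0.18,"dz":0,"wx":0,"wy":0,"wz":1,"fingers":1},{"dx":-0.1,"dy":0.18,"dz":0,"wx":0,"wy":0,"wz":1,"fingers":1},{"dx":-0.1,"dy":0.18,"dz":0,"wx":0,"wy":0,"wz":1,"fingers":1},{"dx":-0.1,"dy":0.18,"dz":0,"wx":0,"wy":0,"wz":1,"fingers":1},{"dx":-0.1,"dy":0.18,"dz":0,"wx":0,"wy":0,"wz":1,"fingers":1}]'
python3 -m handwheel '[{"dx":-0.1,"dy":0.18,"dz":0,"wx":0,"wy":0,"wz":1,"fingers":1},{"dx":-0.1,"dy":0.18,"dz":0,"wx":0,"wy":0,"wz":1,"fingers":1},{"dx":-0.1,"dy":0.18,"dz":0,"wx":0,"wy":0,"wz":1,"fingers":1},{"dx":-0.1,"dy":0.18,"dz":-0.4,"wx":0,"wy":0,"wz":1,"fingers":1},{"dx":0.1,"dy":0.28,"dz":-0.4,"wx":0,"wy":0,"wz":0.4,"fingers":1}]'
python3 -m handwheel '[{"dx":0,"dy":0,"dz":0,"wx":0,"wy":0,"wz":0,"fingers":1},{"dx":0,"dy":0,"dz":0,"wx":0,"wy":0,"wz":0,"fingers":1},{"dx":0,"dy":0,"dz":0,"wx":0,"wy":0,"wz":0,"fingers":1},{"dx":0,"dy":0,"dz":0,"wx":0,"wy":0,"wz":0,"fingers":1},{"dx":0,"dy":0,"dz":0,"wx":0,"wy":0,"wz":0,"fingers":1}]'
python3 - <<'E'
from h import *
togo(.4947,.3320,.031,101.8)
p=vision.capture('wrist'); save(p,'w8')
for c in [(.057,.063),(.057,-.063),(-.057,.063),(-.057,-.063)]:
    print(c,proj(p,R.from_euler('z',.2066).apply([*c,.008])+[.5,.3065,0]).round())
E
```

```text
time_s: 28.95
eef_pos: [0.5757, 0.1857, 0.1273]
ee_rot: [0.569, 0.822, 0.003, 0.002]
contact_force: [-0.4, 0.5, -1.5]
finger_gap: 0.0456
grip_force: 30.0
time_s: 29.45
eef_pos: [0.5536, 0.2203, 0.1234]
ee_rot: [0.418, 0.909, 0.0, 0.0]
contact_force: [-0.2, 0.4, -0.2]
finger_gap: 0.0456
grip_force: 30.0
time_s: 29.95
eef_pos: [0.5336, 0.2562, 0.1233]
ee_rot: [0.254, 0.967, 0.0, 0.0]
contact_force: [-0.2, -0.4, 0.1]
finger_gap: 0.0454
grip_force: 30.0
time_s: 30.45
eef_pos: [0.5137, 0.2922, 0.1234]
ee_rot: [0.082, 0.997, -0.0, 0.0]
contact_force: [-0.7, -0.5, -0.4]
finger_gap: 0.0457
grip_force: 30.0
time_s: 30.95
eef_pos: [0.5014, 0.332, 0.0913]
ee_rot: [-0.071, 0.997, -0.0, 0.0]
contact_force: [0.5, 0.5, -0.3]
finger_gap: 0.0455
grip_force: 30.0
time_s: 31.45
eef_pos: [0.5021, 0.3318, 0.0912]
ee_rot: [-0.07, 0.998, 0.0, 0.0]
contact_force: [-1.1, -0.2, -0.7]
finger_gap: 0.0456
grip_force: 30.0
t31.4 d(units) [-0.19  0.01 -1.51] wz 0.95 (tilt [-0.0025  0.0125  0.    ]) tcp [0.5021 0.3318 0.0912] line 98.0 gap 0.0456 grip 30.0 q7 0.43
(0.057, 0.063) [379. 320.]
(0.057, -0.063) [210. 330.]
(-0.057, 0.063) [375. 162.]
(-0.057, -0.063) [181. 175.]
```

View pics/w8.png

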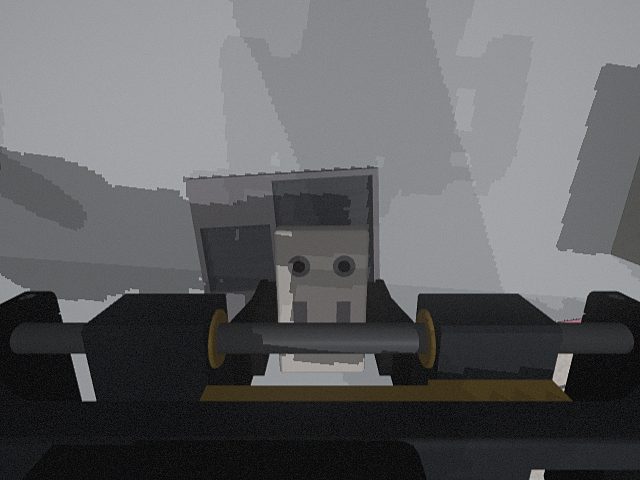

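The cassette is held over the long pocket. The tray corners at (378,167) and (184,178) match the prediction within 5 px. I'm trimming the yaw and x and lowering.

```bash
python3 -m handwheel '[{"dx":-0.19,"dy":0,"dz":-0.2,"wx":0,"wy":0,"wz":0.95,"fingers":1},{"dx":0,"dy":0,"dz":-0.5,"wx":0,"wy":0,"wz":0,"fingers":1},{"dx":0,"dy":0,"dz":-0.4,"wx":0,"wy":0,"wz":0,"fingers":1},{"dx":0,"dy":0,"dz":-0.2,"wx":0,"wy":0,"wz":0,"fingers":1},{"dx":0,"dy":0,"dz":0,"wx":0,"wy":0,"wz":0,"fingers":1}]'
python3 -m handwheel '[{"dx":0,"dy":0,"dz":0,"wx":0,"wy":0,"wz":0,"fingers":1},{"dx":0,"dy":0,"dz":0,"wx":0,"wy":0,"wz":0,"fingers":1},{"dx":0,"dy":0,"dz":0,"wx":0,"wy":0,"wz":0,"fingers":1},{"dx":0,"dy":0,"dz":0,"wx":0,"wy":0,"wz":0,"fingers":1},{"dx":0,"dy":0,"dz":0,"wx":0,"wy":0,"wz":0,"fingers":1}]'
python3 - <<'E'
from h import *
togo(.4947,.3320,.0307,101.8)
E
```

```text
time_s: 32.0
eef_pos: [0.4936, 0.3312, 0.0366]
ee_rot: [-0.103, 0.995, -0.001, -0.001]
contact_force: [-0.3, 0.1, -0.4]
finger_gap: 0.0453
grip_force: 30.0
time_s: 32.5
eef_pos: [0.4944, 0.332, 0.0389]
ee_rot: [-0.103, 0.995, 0.0, 0.0]
contact_force: [-0.5, 1.0, -0.5]
finger_gap: 0.0453
grip_force: 30.0
t32.5 d(units) [ 0.01 -0.   -0.2 ] wz -0.01 (tilt [-0.0025  0.0075  0.    ]) tcp [0.4944 0.332  0.0389] line 101.8 gap 0.0453 grip 30.0 q7 0.43
```

```bash
python3 -m handwheel '[{"dx":0,"dy":0,"dz":-0.15,"wx":0,"wy":0,"wz":0,"fingers":1},{"dx":0,"dy":0,"dz":-0.05,"wx":0,"wy":0,"wz":0,"fingers":1},{"dx":0,"dy":0,"dz":0,"wx":0,"wy":0,"wz":0,"fingers":1},{"dx":0,"dy":0,"dz":0,"wx":0,"wy":0,"wz":0,"fingers":1},{"dx":0,"dy":0,"dz":0,"wx":0,"wy":0,"wz":0,"fingers":0.35}]'
python3 -m handwheel '[{"dx":0,"dy":0,"dz":0,"wx":0,"wy":0,"wz":0,"fingers":0.25},{"dx":0,"dy":0,"dz":0,"wx":0,"wy":0,"wz":0,"fingers":0.2},{"dx":0,"dy":0,"dz":0,"wx":0,"wy":0,"wz":0,"fingers":0.2},{"dx":0,"dy":0,"dz":0.3,"wx":0,"wy":0,"wz":0,"fingers":0.2},{"dx":0,"dy":0,"dz":0.6,"wx":0,"wy":0,"wz":0,"fingers":0.1}]'
python3 -m handwheel '[{"dx":0,"dy":0,"dz":0.9,"wx":0,"wy":0,"wz":0,"fingers":0},{"dx":0,"dy":0,"dz":0.8,"wx":0,"wy":0,"wz":0,"fingers":0},{"dx":0,"dy":0,"dz":0.4,"wx":0,"wy":0,"wz":0,"fingers":0},{"dx":0,"dy":0,"dz":0,"wx":0,"wy":0,"wz":0,"fingers":0},{"dx":0,"dy":0,"dz":0,"wx":0,"wy":0,"wz":0,"fingers":0}]'
python3 - <<'E'
from h import *
togo(.4661,.0943,.043,101.8)
p=vision.capture('side')
for n,X in (('bottle_tall',(.4661,.0943,0)),('cassette_broad',(.4947,.332,.2066))):
    m=look(p,n,X)
    if m is not None: print(n,fit(n,[(p,m)],X,.003 if n=='cassette_broad' else 0))
E
```

```text
time_s: 33.0
eef_pos: [0.4942, 0.3321, 0.0306]
ee_rot: [-0.103, 0.995, 0.0, 0.0]
contact_force: [-0.3, 0.7, 0.1]
finger_gap: 0.0489
grip_force: 0.0
time_s: 33.5
eef_pos: [0.4934, 0.3312, 0.0661]
ee_rot: [-0.103, 0.995, -0.001, -0.001]
contact_force: [0.7, -0.8, -0.3]
finger_gap: 0.0722
grip_force: 0.0
time_s: 34.0
eef_pos: [0.494, 0.3313, 0.1498]
ee_rot: [-0.103, 0.995, -0.001, -0.0]
contact_force: [-0.2, -0.1, -1.3]
finger_gap: 0.0863
grip_force: 0.0
t34.0 d(units) [-0.7  -5.92 -2.67] wz -0.00 (tilt [ 0.0175 -0.0075  0.    ]) tcp [0.494  0.3313 0.1498] line 101.8 gap 0.0863 grip 0.0 q7 0.54
cassette_broad (array([0.49342692, 0.33080493, 0.23136855]), np.float64(0.07718441635370255))
```

```bash
python3 -m handwheel '[{"dx":-0.09,"dy":-0.75,"dz":0,"wx":0,"wy":0,"wz":0,"fingers":0},{"dx":-0.09,"dy":-0.75,"dz":0,"wx":0,"wy":0,"wz":0,"fingers":0},{"dx":-0.09,"dy":-0.75,"dz":0,"wx":0,"wy":0,"wz":0,"fingers":0},{"dx":-0.09,"dy":-0.75,"dz":0,"wx":0,"wy":0,"wz":0,"fingers":0},{"dx":-0.09,"dy":-0.75,"dz":0,"wx":0,"wy":0,"wz":0,"fingers":0}]'
python3 -m handwheel '[{"dx":-0.09,"dy":-0.75,"dz":0,"wx":0,"wy":0,"wz":0,"fingers":0},{"dx":-0.09,"dy":-0.75,"dz":0,"wx":0,"wy":0,"wz":0,"fingers":0},{"dx":-0.07,"dy":-0.67,"dz":0,"wx":0,"wy":0,"wz":0,"fingers":0},{"dx":0,"dy":0,"dz":-0.4,"wx":0,"wy":0,"wz":0,"fingers":0},{"dx":0,"dy":0,"dz":-0.4,"wx":0,"wy":0,"wz":0,"fingers":0}]'
python3 -m handwheel '[{"dx":0,"dy":0,"dz":0,"wx":0,"wy":0,"wz":0,"fingers":0},{"dx":0,"dy":0,"dz":0,"wx":0,"wy":0,"wz":0,"fingers":0},{"dx":0,"dy":0,"dz":0,"wx":0,"wy":0,"wz":0,"fingers":0},{"dx":0,"dy":0,"dz":0,"wx":0,"wy":0,"wz":0,"fingers":0},{"dx":0,"dy":0,"dz":0,"wx":0,"wy":0,"wz":0,"fingers":0}]'
python3 - <<'E'
from h import *
p=vision.capture('wrist'); save(p,'w9')
X=(.4661,.0943,0)
togo(X[0],X[1],.043,101.8)
m=look(p,'bottle_tall',X)
print('centre px',proj(p,[X[0],X[1],.072]))
if m is not None: print(fit('bottle_tall',[(p,m)],X),m.sum())
p=vision.capture('top')
X=(.4947,.332,.2066); m=look(p,'cassette_broad',X)
if m is not None: print('broad',fit('cassette_broad',[(p,m)],X,.003))
E
```

```text
time_s: 34.65
eef_pos: [0.4754, 0.1806, 0.1494]
ee_rot: [-0.103, 0.995, -0.0, -0.001]
contact_force: [1.1, 0.2, 0.0]
finger_gap: 0.0869
grip_force: 0.0
time_s: 35.15
eef_pos: [0.4661, 0.0946, 0.1172]
ee_rot: [-0.102, 0.995, 0.0, -0.0]
contact_force: [0.9, 0.2, -0.8]
finger_gap: 0.0872
grip_force: 0.0
time_s: 35.65
eef_pos: [0.4664, 0.0957, 0.119]
ee_rot: [-0.103, 0.995, 0.0, 0.0]
contact_force: [0.2, -0.3, -0.1]
finger_gap: 0.0869
grip_force: 0.0
t35.7 d(units) [-0.01 -0.03 -1.9 ] wz -0.01 (tilt [-0.0025  0.0075  0.    ]) tcp [0.4664 0.0955 0.1189] line 101.9 gap 0.0870 grip 0.0 q7 0.84
centre px [319.72106881 279.54922483]
(array([0.46693953, 0.09605539, 0.        ]), np.float64(0.014712991192936897)) 2302
broad (array([0.49288498, 0.33112972, 0.24205758]), np.float64(0.03052745759487152))
```

View pics/w9.png

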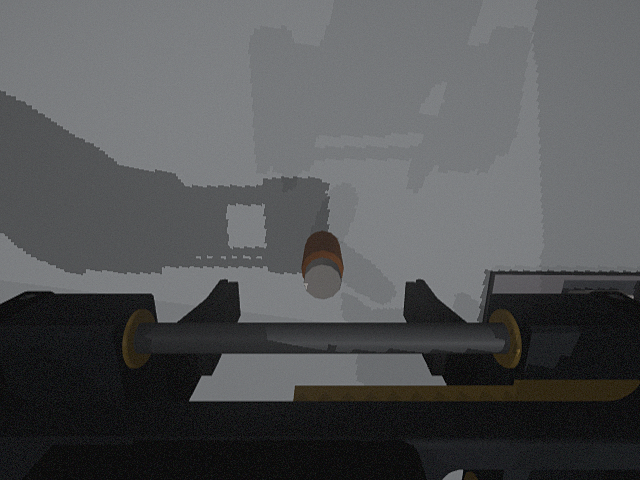

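The tall bottle's cap is at (322,280), centred between the fingers as predicted. I'm descending and gripping.

```bash
python3 -m handwheel '[{"dx":0.01,"dy":0,"dz":-0.5,"wx":0,"wy":0,"wz":0,"fingers":0},{"dx":0,"dy":0,"dz":-0.6,"wx":0,"wy":0,"wz":0,"fingers":0},{"dx":0,"dy":0,"dz":-0.6,"wx":0,"wy":0,"wz":0,"fingers":0},{"dx":0,"dy":0,"dz":-0.2,"wx":0,"wy":0,"wz":0,"fingers":0},{"dx":0,"dy":0,"dz":0,"wx":0,"wy":0,"wz":0,"fingers":0.3}]'
python3 -m handwheel '[{"dx":0,"dy":0,"dz":0,"wx":0,"wy":0,"wz":0,"fingers":0.5},{"dx":0,"dy":0,"dz":0,"wx":0,"wy":0,"wz":0,"fingers":0.6},{"dx":0,"dy":0,"dz":0,"wx":0,"wy":0,"wz":0,"fingers":0.65},{"dx":0,"dy":0,"dz":0,"wx":0,"wy":0,"wz":0,"fingers":0.7},{"dx":0,"dy":0,"dz":0,"wx":0,"wy":0,"wz":0,"fingers":1}]'
python3 -m handwheel '[{"dx":0,"dy":0,"dz":0,"wx":0,"wy":0,"wz":0,"fingers":1},{"dx":0,"dy":0,"dz":0,"wx":0,"wy":0,"wz":0,"fingers":1},{"dx":0,"dy":0,"dz":0,"wx":0,"wy":0,"wz":0,"fingers":1},{"dx":0,"dy":0,"dz":0,"wx":0,"wy":0,"wz":0,"fingers":1},{"dx":0,"dy":0,"dz":0,"wx":0,"wy":0,"wz":0,"fingers":1}]'
python3 - <<'E'
from h import *
togo(.5072,.2722,.047,101.8)
E
```

```text
time_s: 36.35
eef_pos: [0.466, 0.0951, 0.0419]
ee_rot: [-0.103, 0.995, 0.0, -0.001]
contact_force: [0.5, -0.2, 0.4]
finger_gap: 0.0841
grip_force: 0.0
time_s: 36.85
eef_pos: [0.4668, 0.0951, 0.0429]
ee_rot: [-0.103, 0.995, -0.0, 0.0]
contact_force: [-0.3, -1.3, 0.3]
finger_gap: 0.0471
grip_force: 0.0
time_s: 37.35
eef_pos: [0.4666, 0.0953, 0.0426]
ee_rot: [-0.103, 0.995, 0.0, 0.0]
contact_force: [0.4, 0.6, 0.0]
finger_gap: 0.0274
grip_force: 30.0
t37.4 d(units) [1.01 4.42 0.11] wz -0.01 (tilt [-0.0025 -0.     -0.    ]) tcp [0.4666 0.0953 0.0426] line 101.8 gap 0.0274 grip 30.0 q7 0.71
```

```bash
python3 -m handwheel '[{"dx":0,"dy":0,"dz":0.3,"wx":0,"wy":0,"wz":0,"fingers":1},{"dx":0,"dy":0,"dz":0.6,"wx":0,"wy":0,"wz":0,"fingers":1},{"dx":0.08,"dy":0.36,"dz":0.2,"wx":0,"wy":0,"wz":0,"fingers":1},{"dx":0.16,"dy":0.7,"dz":0,"wx":0,"wy":0,"wz":0,"fingers":1},{"dx":0.16,"dy":0.7,"dz":0,"wx":0,"wy":0,"wz":0,"fingers":1}]'
python3 -m handwheel '[{"dx":0.16,"dy":0.7,"dz":0,"wx":0,"wy":0,"wz":0,"fingers":1},{"dx":0.16,"dy":0.7,"dz":0,"wx":0,"wy":0,"wz":0,"fingers":1},{"dx":0.16,"dy":0.7,"dz":0,"wx":0,"wy":0,"wz":0,"fingers":1},{"dx":0.13,"dy":0.56,"dz":0,"wx":0,"wy":0,"wz":0,"fingers":1},{"dx":0,"dy":0,"dz":-0.3,"wx":0,"wy":0,"wz":0,"fingers":1}]'
python3 -m handwheel '[{"dx":0,"dy":0,"dz":0,"wx":0,"wy":0,"wz":0,"fingers":1},{"dx":0,"dy":0,"dz":0,"wx":0,"wy":0,"wz":0,"fingers":1},{"dx":0,"dy":0,"dz":0,"wx":0,"wy":0,"wz":0,"fingers":1},{"dx":0,"dy":0,"dz":0,"wx":0,"wy":0,"wz":0,"fingers":1},{"dx":0,"dy":0,"dz":0,"wx":0,"wy":0,"wz":0,"fingers":1}]'
python3 - <<'E'
from h import *
togo(.5072,.2722,.0466,101.8)
E
```

```text
time_s: 37.85
eef_pos: [0.4833, 0.1668, 0.0873]
ee_rot: [-0.102, 0.995, 0.0, 0.001]
contact_force: [0.1, -0.2, -1.3]
finger_gap: 0.0271
grip_force: 30.0
time_s: 38.35
eef_pos: [0.5075, 0.2781, 0.0767]
ee_rot: [-0.105, 0.994, 0.003, 0.002]
contact_force: [-0.6, -0.8, -0.4]
finger_gap: 0.0273
grip_force: 30.0
time_s: 38.85
eef_pos: [0.5072, 0.2715, 0.0748]
ee_rot: [-0.103, 0.995, -0.0, 0.0]
contact_force: [-0.6, 0.4, -0.6]
finger_gap: 0.0271
grip_force: 30.0
t38.9 d(units) [-0.    0.02 -0.71] wz 0.00 (tilt [0.    0.005 0.   ]) tcp [0.5072 0.2715 0.0748] line 101.8 gap 0.0271 grip 30.0 q7 0.55
```

```bash
python3 -m handwheel '[{"dx":0,"dy":0.01,"dz":-0.3,"wx":0,"wy":0,"wz":0,"fingers":1},{"dx":0,"dy":0,"dz":-0.2,"wx":0,"wy":0,"wz":0,"fingers":1},{"dx":0,"dy":0,"dz":-0.15,"wx":0,"wy":0,"wz":0,"fingers":1},{"dx":0,"dy":0,"dz":-0.06,"wx":0,"wy":0,"wz":0,"fingers":1},{"dx":0,"dy":0,"dz":0,"wx":0,"wy":0,"wz":0,"fingers":1}]'
python3 -m handwheel '[{"dx":0,"dy":0,"dz":0,"wx":0,"wy":0,"wz":0,"fingers":1},{"dx":0,"dy":0,"dz":0,"wx":0,"wy":0,"wz":0,"fingers":1},{"dx":0,"dy":0,"dz":0,"wx":0,"wy":0,"wz":0,"fingers":0.6},{"dx":0,"dy":0,"dz":0,"wx":0,"wy":0,"wz":0,"fingers":0.5},{"dx":0,"dy":0,"dz":0,"wx":0,"wy":0,"wz":0,"fingers":0.5}]'
python3 -m handwheel '[{"dx":0,"dy":0,"dz":0,"wx":0,"wy":0,"wz":0,"fingers":0.5},{"dx":0,"dy":0,"dz":0.3,"wx":0,"wy":0,"wz":0,"fingers":0.5},{"dx":0,"dy":0,"dz":0.6,"wx":0,"wy":0,"wz":0,"fingers":0.4},{"dx":0,"dy":0,"dz":1,"wx":0,"wy":0,"wz":0,"fingers":0.3},{"dx":0,"dy":0,"dz":1,"wx":0,"wy":0,"wz":0,"fingers":0}]'
python3 -m handwheel '[{"dx":0,"dy":-0.6,"dz":1,"wx":0,"wy":0,"wz":0,"fingers":0},{"dx":0,"dy":-0.8,"dz":0.5,"wx":0,"wy":0,"wz":0,"fingers":0},{"dx":0,"dy":-0.8,"dz":0,"wx":0,"wy":0,"wz":0,"fingers":0},{"dx":0,"dy":-0.8,"dz":0,"wx":0,"wy":0,"wz":0,"fingers":0},{"dx":0,"dy":-0.5,"dz":0,"wx":0,"wy":0,"wz":0,"fingers":0}]'
python3 -m handwheel '[{"dx":0,"dy":-0.6,"dz":0,"wx":0,"wy":0,"wz":0,"fingers":0},{"dx":0,"dy":-0.6,"dz":0,"wx":0,"wy":0,"wz":0,"fingers":0},{"dx":0,"dy":0,"dz":0,"wx":0,"wy":0,"wz":0,"fingers":0},{"dx":0,"dy":0,"dz":0,"wx":0,"wy":0,"wz":0,"fingers":0},{"dx":0,"dy":0,"dz":0,"wx":0,"wy":0,"wz":0,"fingers":0}]'
python3 - <<'E'
from h import *
togo(.5,.2,.2)
T=dict(cassette_narrow=(.4858,-.2992,.3187),specimen_pot=(.479,-.3583,0),bottle_short=(.5328,-.3458,0),cassette_broad=(.4947,.332,.2066),bottle_tall=(.5072,.2722,0))
for c in('top','side'):
    p=vision.capture(c); save(p,c+'9')
    a=p['image']
    if c=='top': q=np.hstack([a[250:350,110:210],a[250:350,440:540]]); f=4
    else: q=np.hstack([a[120:220,190:290],a[350:450,235:335]]); f=4
    cv2.imwrite('pics/z_%s.png'%c,cv2.resize(q[:,:,::-1],None,fx=f,fy=f))
    for n,X in T.items():
        m=look(p,n,X)
        if m is not None: 
            e,r=fit(n,[(p,m)],X,.003); print(c,n,((e-X)[:2]*1000).round(1),round(np.degrees(e[2]-X[2]),1),round(r,3))
    for n,X in (('tube_rack',(.735,-.21)),('phone',(.727,.215)),('carton',(.784,-.017))):
        print(n,[np.round(s['centre']) for s in vision.masks_of(p,n)[:1]])
E
```

```text
time_s: 39.35
eef_pos: [0.5068, 0.2725, 0.0459]
ee_rot: [-0.103, 0.995, -0.0, -0.0]
contact_force: [0.0, 0.4, -1.6]
finger_gap: 0.0271
grip_force: 30.0
time_s: 39.85
eef_pos: [0.5071, 0.2725, 0.0463]
ee_rot: [-0.103, 0.995, 0.0, 0.0]
contact_force: [-0.1, 0.6, 0.0]
finger_gap: 0.0408
grip_force: 0.0
time_s: 40.35
eef_pos: [0.5065, 0.2725, 0.1639]
ee_rot: [-0.103, 0.995, 0.0, -0.0]
contact_force: [1.4, 0.2, -0.4]
finger_gap: 0.0599
grip_force: 0.0
time_s: 40.85
eef_pos: [0.5071, 0.1299, 0.2229]
ee_rot: [-0.102, 0.995, -0.001, 0.0]
contact_force: [0.7, -0.6, 1.0]
finger_gap: 0.0861
grip_force: 0.0
time_s: 41.35
eef_pos: [0.5069, 0.0857, 0.2228]
ee_rot: [-0.104, 0.995, 0.0, 0.0]
contact_force: [-0.7, -0.9, 0.5]
finger_gap: 0.087
grip_force: 0.0
t41.4 d(units) [-0.17  2.86 -0.57] tcp [0.5069 0.0857 0.2228] line 101.9 gap 0.0870 grip 0.0 q7 1.01
top cassette_narrow [-0.7 -2.7] 0.1 0.021
top specimen_pot [-2.9 -1.3] 0.0 0.023
top bottle_short [-2.   0.3] 0.0 0.006
top cassette_broad [-2.1 -1.3] 0.0 0.006
top bottle_tall [-1.9 -2.4] 0.0 0.031
tube_rack [array([435., 178.])]
phone [array([211., 182.])]
carton [array([330., 155.])]
side cassette_narrow [-0.4 -1.7] 0.0 0.025
side specimen_pot [-0.8 -1.3] 0.0 0.036
side bottle_short [0.2 1. ] 0.0 0.098
side cassette_broad [-12.4   2.2] 21.7 1.113
side bottle_tall [-1.1 -0.7] 0.0 0.033
tube_rack [array([406., 305.])]
phone [array([339., 168.])]
carton [array([393., 225.])]
```

View pics/z_top.png

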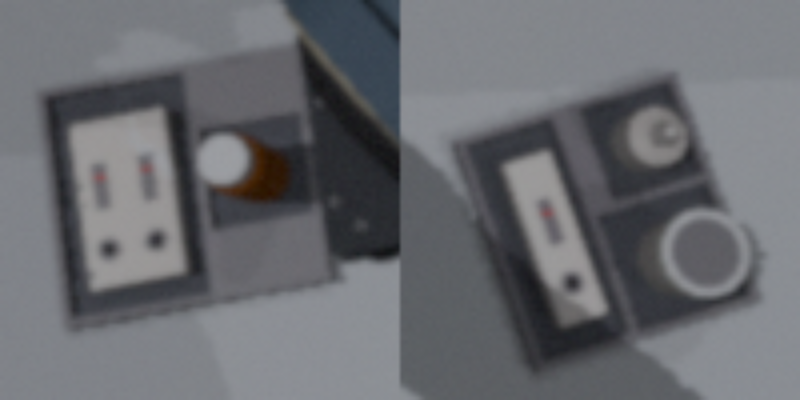

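View pics/z_side.png

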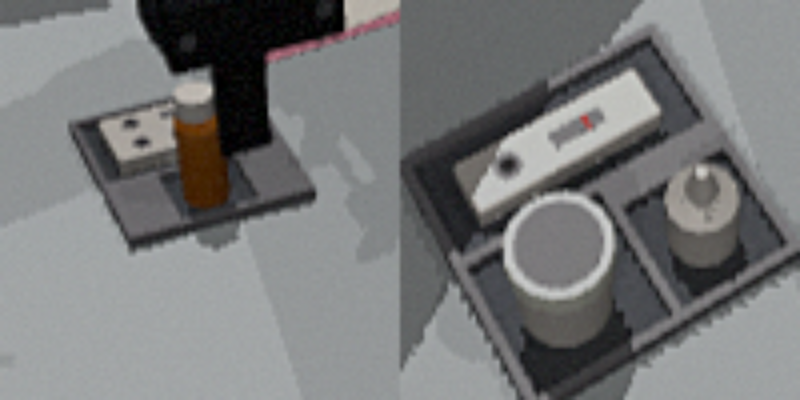

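Both crops show all five items standing or lying in the right pockets. They measure within about 3 mm of the targets; the one outlier, the broad cassette in the side view, is half hidden there by the tall bottle. Rack, phone and carton show no movement beyond a few pixels of noise, so I'm handing in.

```bash
python3 -c "
from workcell import ticket
print(ticket.sign_off())"
```

```text
the job is handed in; nothing more can be done
None
```

Both kits are made up and handed in at about 41 s: all five items are in their asked-for pockets, placed in the order asked, with nothing tipped and the rack, phone and carton left where they were.

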